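# Pack a hardware order and check-weigh it

## Robot

A 6-joint arm with a two-finger parallel gripper is mounted at the origin on the work surface. World frame = base frame: x ahead of the robot, y to its left, z up, the work surface at z = 0. Lengths are in m, angles in rad, forces in N, time in s.
With the tool pointing down it reaches from about 0.4 to 0.825 m from the base axis. Payload 7 kg.
Tool frame: the origin (TCP) lies between the finger pads; the fingertips stand 14 mm ahead of it and the grasp point (between the pads) lies 5 mm behind it; z points along the fingers, y is the direction in which the jaws open and shut (so a half turn about z gives the same grasp; the last joint's range is limited). The gripper opens to 85 mm and grips with 20 to 120 N. Pads are 22 mm wide; open, the fingers measure 114 mm over their backs; the gripper's body (76 mm by 85 mm) begins 54 mm behind the grasp point. The pads swing forward as they close: fully open they stand 13 mm farther back than shut.
Start: joints at [-0.906, 0.359, 0.012, 0, -1.224, -0.288], TCP at [0.248, -0.628, 0.245] pointing down, gripper open.
Joint ranges: [-3.07, 3.07], [-1.43, 2.12], [-1.02, 1.25], [-3.03, 1.67], [-3.05, -0], [-3.03, 3.03]. Speed limits (rad/s): [2.39, 2.39, 3.01, 3.14, 3.14, 3.14].

## Interface

Orientations are given as a rotation vector (axis times angle).
In Python, from workcell import r gives the robot as it stands. The module is installed in compiled form; this text tells all that it offers.
- The arm moves only by the tool send_rows, never from a script. Its argument "moves" is a list of rows, each a list of 7 numbers: the gripper's target within -1 to 1 (shut at 1, half-way at 0, fully open at -1), then the shift along the tool's x, y, z in cm, then the turn, a rotation vector about the tool's x, y, z in degrees. In form: [[fingers, dx, dy, dz, ax, ay, az], ...]. A call has 1 to 10 rows; each row shifts and turns the commanded pose from where the row before left it, along the tool's axes as they then stand; what a row does not reach is not made up. A row lasts 1/10 s, in which the tool goes at most 50 mm and 8.59 degrees, less where a joint would pass 70% of its speed; a pose out of reach is approached as far as the arm can. A call with a gripper value outside its range is refused whole. The fingers move at their own pace and stop on an object; the grip force is fixed at half the most. Time passes only in rows, so rows that do not move let the fingers close. It gives the time, the measured TCP pose, the force and the opening at its end, in the units of the state.
- r.get_obs(): the state, without advancing time (a new reading comes with each control period).
- r.get_image(name): name is "scene" or "top" or "wrist"; returns a dict with "frame" (420x560x3 uint8, blue, green, red), "camera_matrix" (3x3 intrinsics, pixels), "R" (3x3) and "t" (3): a world point X has camera coordinates R X + t; the wrist camera has in their place "mount" (4x4, takes a point from camera to tool coordinates, whose origin is the TCP and whose axes are the flange's). Camera axes: x right, y down, z forward; pixel columns grow to the right and rows downward; lengths in m; the calibration is good to about 2 mm. A picture is of the moment at which its call begins: read the wrist's pose just before it. There is no depth.
- r.hand_in(): hands the job in, once; it reports no verdict.
The state is a dict: "clock": time; "joints": joint angles; "dq": joint speeds; "joint_torque": joint torques, N m; "ee_pos": TCP position; "orientation": TCP orientation; "wrist_force": force on the tool from outside, world axes, zero at the start; "torque": the same for the moment, N m; "width": finger opening in m.
Only numpy, scipy, OpenCV 4.12 (cv2) and the standard library are available. Lean on these libraries where they do the work, as an engineer would, in place of code of your own. Each camera call takes 0.05 s, during which the arm holds its last target. There are 200 camera calls.

## Task

Make up this order in the blue caddy. Put any white knobs left over in it into the red returns bin, and pack every loose L-plate, bar and strike plate into the caddy's two compartments so that each lies flat on the caddy floor, none on top of another (a full order just fits). Then carry the loaded caddy by its grip, keeping it level, and set it centred on the scale's steel platter, square to it, leaving the other things on the bench where they are.

Things in the scene. Friction and masses are not known exactly. Their poses are not given: they have to be found in the camera images.
- caddy: Blue order caddy, a loose tray 174 mm (x) by 162 mm (y), 0.4 kg. Origin: centre of its underside, z up. Floor 4 mm thick; walls 4 mm thick, tops 18 mm above the underside. An equally high divider 10 mm thick runs along y at x = 0. On the divider's middle stands the carrying grip, a rubber blade 8 mm thick (x), 60 mm long (y), its top 76 mm above the underside.
- bay_a (a point): Centre of the inner floor of the caddy's compartment on its -x side, 4 mm above the underside; axes as the caddy's. The compartment measures 78 mm (x) by 154 mm (y) inside.
- bay_b (a point): The same for the compartment on the caddy's +x side, also 78 by 154 mm.
- caddy_grip (a point): Point in the middle of the caddy's grip, 65 mm above the caddy's underside; axes as the caddy's. Close the fingers along the caddy's x here to carry it.
- scale: Fixed bench scale with a flat steel platter 230 mm (x) by 220 mm (y), 30 mm high; on its far (+x) side a low grey display pod, 36 mm high, from 120 to 170 mm from the origin. Origin: on the bench under the platter's centre.
- platter (a point): Centre of the platter's top surface, 30 mm above the bench; axes as the scale's.
- returns: Fixed red open returns bin, 90 mm (x) by 120 mm (y) outside, 45 mm high, walls and floor 4 mm thick. Origin: centre of its underside.
- knob_a: White ceramic cupboard knob left over from the last order, standing upright on the floor of the caddy in one compartment: 38 mm tall, the head 32 mm across between heights 22 and 34 mm, the foot 26 mm across. Origin: centre of its foot. There are one or two: knob_a and knob_b, or just one of them.
- knob_b: White ceramic cupboard knob left over from the last order, standing upright on the floor of the caddy in one compartment: 38 mm tall, the head 32 mm across between heights 22 and 34 mm, the foot 26 mm across. Origin: centre of its foot. There are one or two: knob_a and knob_b, or just one of them.
- corner1: Silver L-shaped flat corner plate: two arms 34 mm wide meeting at a right angle, each 72 mm long measured over the corner. The arms run along +x and +y from the corner square, which is centred on the origin (-17 to 55 mm along each). 6 mm thick. A square upright lug 14 x 14 mm, sides along x and y, rises 30 mm from its top (36 mm in all). Origin: underside, below the lug's centre. May be absent.
- corner2: Silver L-shaped flat corner plate: two arms 34 mm wide meeting at a right angle, each 72 mm long measured over the corner. The arms run along +x and +y from the corner square, which is centred on the origin (-17 to 55 mm along each). 6 mm thick. A square upright lug 14 x 14 mm, sides along x and y, rises 30 mm from its top (36 mm in all). Origin: underside, below the lug's centre. May be absent.
- bar1: Brass-coloured flat bar plate, 110 mm long (x) by 34 mm wide (y), centred on the origin. 6 mm thick. A square upright lug 14 x 14 mm, sides along x and y, rises 30 mm from its top (36 mm in all). Origin: underside, below the lug's centre. May be absent.
- bar2: Brass-coloured flat bar plate, 110 mm long (x) by 34 mm wide (y), centred on the origin. 6 mm thick. A square upright lug 14 x 14 mm, sides along x and y, rises 30 mm from its top (36 mm in all). Origin: underside, below the lug's centre. May be absent.
- strike1: Black flat strike plate, 72 mm long (x) by 34 mm wide (y), centred on the origin. 6 mm thick. A square upright lug 14 x 14 mm, sides along x and y, rises 30 mm from its top (36 mm in all). Origin: underside, below the lug's centre. May be absent.
- strike2: Black flat strike plate, 72 mm long (x) by 34 mm wide (y), centred on the origin. 6 mm thick. A square upright lug 14 x 14 mm, sides along x and y, rises 30 mm from its top (36 mm in all). Origin: underside, below the lug's centre. May be absent.
- tape: Bystander: clear roll of tape standing on its flat side, 90 mm across, 48 mm high. Origin: centre of its underside.
- carton: Bystander: small closed cardboard carton, 90 x 70 x 50 mm. Origin: centre of its underside.
- hinge: Bystander: steel hinge lying flat, 62 x 45 mm, up to 11 mm high. Origin: centre of its underside.
- doorstop: Bystander: black rubber cylinder 36 mm across, 30 mm high. Origin: centre of its underside.
- marker: Bystander: red marker pen lying along its x, 120 mm long, 13 mm high. Origin: centre of its underside.
There are look-alikes about, which are no part of the job. Leave any orange or yellow look-alike of the corner2 alone. There is more than one size of the returns; the one meant has the size given above.

How it is judged:
On the way, in this order (a step that is already met when the one before it is completed fails the run):
1. the leftover knobs are in the returns bin and every plate lies flat in the caddy, before the caddy goes to the scale (x of corner1 in the frame of caddy between -0.083 and 0.083 m and y of corner1 in the frame of caddy between -0.077 and 0.077 m and z of corner1 in the frame of caddy between 0.001 and 0.008 m and angle between the z axis of each of corner1, corner2, bar1, bar2, strike1, strike2 and the z axis of caddy, either way round below 0.07 rad and x of corner2 in the frame of caddy between -0.083 and 0.083 m and y of corner2 in the frame of caddy between -0.077 and 0.077 m and z of corner2 in the frame of caddy between 0.001 and 0.008 m and x of bar1 in the frame of caddy between -0.083 and 0.083 m and y of bar1 in the frame of caddy between -0.077 and 0.077 m and z of bar1 in the frame of caddy between 0.001 and 0.008 m and x of bar2 in the frame of caddy between -0.083 and 0.083 m and y of bar2 in the frame of caddy between -0.077 and 0.077 m and z of bar2 in the frame of caddy between 0.001 and 0.008 m and x of strike1 in the frame of caddy between -0.083 and 0.083 m and y of strike1 in the frame of caddy between -0.077 and 0.077 m and z of strike1 in the frame of caddy between 0.001 and 0.008 m and x of strike2 in the frame of caddy between -0.083 and 0.083 m and y of strike2 in the frame of caddy between -0.077 and 0.077 m and z of strike2 in the frame of caddy between 0.001 and 0.008 m and x of knob_a in the frame of returns between -0.045 and 0.045 m and y of knob_a in the frame of returns between -0.06 and 0.06 m and height (world z) of each of knob_a, knob_b below 0.055 m and x of knob_b in the frame of returns between -0.045 and 0.045 m and y of knob_b in the frame of returns between -0.06 and 0.06 m and horizontal distance between caddy and platter above 0.12 m), for 0.2 s.
2. the caddy stands on the platter (x of caddy in the frame of platter between -0.02 and 0.02 m and y of caddy in the frame of platter between -0.02 and 0.02 m and z of caddy in the frame of platter between -0.004 and 0.004 m and angle between caddy's own z axis and vertical below 0.05 rad and (angle between the x axis of caddy and the x axis of scale, either way round below 0.2 rad or angle between the x axis of caddy and the y axis of scale, either way round below 0.2 rad)), for 0.2 s.
At the end, for the whole second after the job is handed in: Every plate present lies flat on the caddy floor (within 4 mm of it and 0.07 rad, inside the walls); the knobs present are in the returns bin; the caddy stands on the platter with its centre within 20 mm of the platter's along each side and its sides square to it within 0.2 rad; all at rest (all of step 2 and x of corner1 in the frame of caddy between -0.083 and 0.083 m and y of corner1 in the frame of caddy between -0.077 and 0.077 m and z of corner1 in the frame of caddy between 0.001 and 0.008 m and angle between the z axis of each of corner1, corner2, bar1, bar2, strike1, strike2 and the z axis of caddy, either way round below 0.07 rad and x of corner2 in the frame of caddy between -0.083 and 0.083 m and y of corner2 in the frame of caddy between -0.077 and 0.077 m and z of corner2 in the frame of caddy between 0.001 and 0.008 m and x of bar1 in the frame of caddy between -0.083 and 0.083 m and y of bar1 in the frame of caddy between -0.077 and 0.077 m and z of bar1 in the frame of caddy between 0.001 and 0.008 m and x of bar2 in the frame of caddy between -0.083 and 0.083 m and y of bar2 in the frame of caddy between -0.077 and 0.077 m and z of bar2 in the frame of caddy between 0.001 and 0.008 m and x of strike1 in the frame of caddy between -0.083 and 0.083 m and y of strike1 in the frame of caddy between -0.077 and 0.077 m and z of strike1 in the frame of caddy between 0.001 and 0.008 m and x of strike2 in the frame of caddy between -0.083 and 0.083 m and y of strike2 in the frame of caddy between -0.077 and 0.077 m and z of strike2 in the frame of caddy between 0.001 and 0.008 m and x of knob_a in the frame of returns between -0.045 and 0.045 m and y of knob_a in the frame of returns between -0.06 and 0.06 m and height (world z) of each of knob_a, knob_b below 0.055 m and x of knob_b in the frame of returns between -0.045 and 0.045 m and y of knob_b in the frame of returns between -0.06 and 0.06 m and linear speed of each of corner1, corner2, bar1, bar2, strike1, strike2, caddy, knob_a, knob_b below 0.03 m/s); the robot touches nothing.
It fails at once if the caddy is tipped by more than 0.35 rad (angle between caddy's own z axis and vertical above 0.35 rad).
It fails at once if a bystander is shifted by more than 40 mm (distance of any of tape, carton, hinge, doorstop, marker from where it was at the start of the episode above 0.04 m).
Of corner1, corner2, bar1, bar2, strike1, strike2 only 4 to 6 are there at a start; the rules pass over those that are not, and their reading is None.
Of knob_a, knob_b only 1 to 2 are there at a start; the rules pass over those that are not, and their reading is None.
At some moment in a run one of corner1, corner2, bar1, bar2, strike1, strike2 may be knocked a few centimetres aside while the robot is not near it.
Once in a run the grip may slacken for a moment while it holds something.
It also fails if it takes over 210 s, if anything falls off the work surface, if the arm or the gripper's body presses on something with over 40 N, if the wrist force passes 120 N, or if a joint passes its speed limit or range.

## Working session

There is one attempt and no reset: what is moved stays moved. The work goes in short steps, Python scripts to look and compute and a tool call to move; the robot and the scene stay as the last step left them, time stands still between calls to the robot, and variables do not carry over. Pictures are saved under pics/ and viewed, about 12 in all and at most 16, crops included, and the job is handed in when it is done.

Besides the shell and the picture viewer there is one more tool, called after "Call:" by a JSON object that holds its "api" and its "payload", one argument or row to a line. send_rows: Moves the arm, as the interface text tells. Its arguments: {"type":"object","properties":{"moves":{"type":"array","items":{"type":"array","items":{"type":"number"}}}},"required":["moves"]}

```bash
mkdir -p pics; cat > h.py <<'E'
import numpy as np, cv2
from workcell import r
from scipy.spatial.transform import Rotation as Ro
def cam(name):
    o=r.get_obs(); d=r.get_image(name)
    K=np.array(d["camera_matrix"])
    if name=="wrist":
        M=np.array(d["mount"]); T=np.eye(4); T[:3,:3]=Ro.from_rotvec(o["orientation"]).as_matrix(); T[:3,3]=o["ee_pos"]
        W=T@M; R=W[:3,:3].T; t=-R@W[:3,3]
    else: R=np.array(d["R"]); t=np.array(d["t"])
    return d["frame"],K,R,t
def ray(uv,z,K,R,t):
    uv=np.atleast_2d(uv).astype(float); c=-R.T@t
    d=np.c_[uv,np.ones(len(uv))]@np.linalg.inv(K).T@R
    return c+d*((z-c[2])/d[:,2])[:,None]
def proj(X,K,R,t):
    p=(np.atleast_2d(X)@R.T+t)@K.T; return p[:,:2]/p[:,2:]
E
python3 - <<'E'
from h import *
o=r.get_obs(); print(o)
for n in("scene","top","wrist"):
    f,K,R,t=cam(n); cv2.imwrite(f"pics/{n}0.png",f); np.savez(f"{n}0.npz",f=f,K=K,R=R,t=t); print(n,K[0],-R.T@t,R[2])
E
```

```text
{'clock': 0.0, 'joints': array([-9.05894174e-01,  3.59362915e-01,  1.10904449e-02, -3.59672326e-04,
       -1.22410615e+00, -2.88100399e-01]), 'dq': array([-5.94337046e-04,  8.11280580e-04,  1.00509773e-03, -2.87644544e-05,
        1.06178191e-03, -1.75894011e-03]), 'joint_torque': array([ 6.34676398e-04, -5.83315372e+01,  2.93431592e+01,  6.93680137e+00,
       -5.88744268e-03, -9.84425981e-06]), 'ee_pos': array([ 0.24818327, -0.62723536,  0.2443912 ]), 'orientation': array([ 5.88114789e-01, -3.08561949e+00, -2.45191178e-03]), 'wrist_force': array([ 0.59565819, -0.68360617,  0.44753547]), 'torque': array([ 0.02124867, -0.02816508, -0.01524832]), 'width': 0.0854061503496446}
scene [508.43973901   0.         277.92280415] [ 1.29611761 -0.44304082  1.00727154] [-0.58827094  0.31785175 -0.74357754]
top [530.25366745   0.         282.56714105] [ 0.24570044 -0.03739459  1.71278091] [ 0.17513849  0.01277677 -0.9844609 ]
wrist [321.79832635   0.         276.90664181] [ 0.1842026  -0.65345098  0.37244334] [ 0.25453346  0.10130254 -0.96174347]
```

View pics/top0.png

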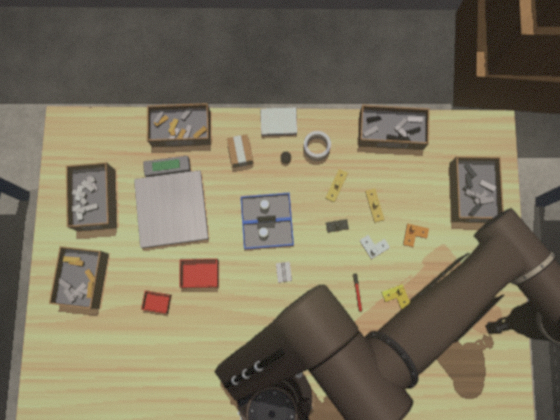

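View pics/scene0.png

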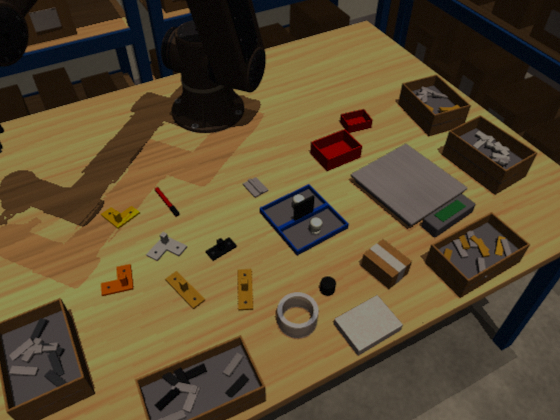

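The top view shows the caddy at (267,221) with two knobs, bars at (337,186) and (375,205), a strike at (338,226), a silver corner at (375,247), the big bin at (200,274) and the scale at (171,208). The yellow and orange corners are look-alikes.

```bash
python3 - <<'E'
from h import *
d=np.load("top0.npz"); K,R,t=d["K"],d["R"],d["t"]
for n,p,z in [("caddy",(267,221),.018),("kn1",(265,205),.038),("kn2",(264,233),.038),("bin",(200,274),.045),("barA",(337,186),.006),("barB",(375,205),.006),("strike",(338,226),.006),("corner",(375,247),.006),("scale",(171.5,208.5),.03)]:
    print(n,ray(p,z,K,R,t)[0].round(3))
f=d["f"]; s=cv2.resize(f[90:320,120:440],None,fx=2.5,fy=2.5,interpolation=cv2.INTER_CUBIC); cv2.imwrite("pics/c1.png",s)
d=np.load("wrist0.npz"); print(ray([(280,210),(100,100),(500,100),(100,400),(500,400)],0,d["K"],d["R"],d["t"]).round(3))
E
```

```text
caddy [0.552 0.035 0.018]
kn1 [0.601 0.042 0.038]
kn2 [0.51  0.043 0.038]
bin [0.376 0.242 0.045]
barA [ 0.675 -0.194  0.006]
barB [ 0.612 -0.318  0.006]
strike [ 0.541 -0.196  0.006]
corner [ 0.473 -0.316  0.006]
scale [0.588 0.346 0.03 ]
[[ 0.281 -0.611  0.   ]
 [ 0.238 -0.841  0.   ]
 [ 0.076 -0.433  0.   ]
 [ 0.643 -0.747  0.   ]
 [ 0.43  -0.209  0.   ]]
```

View pics/c1.png

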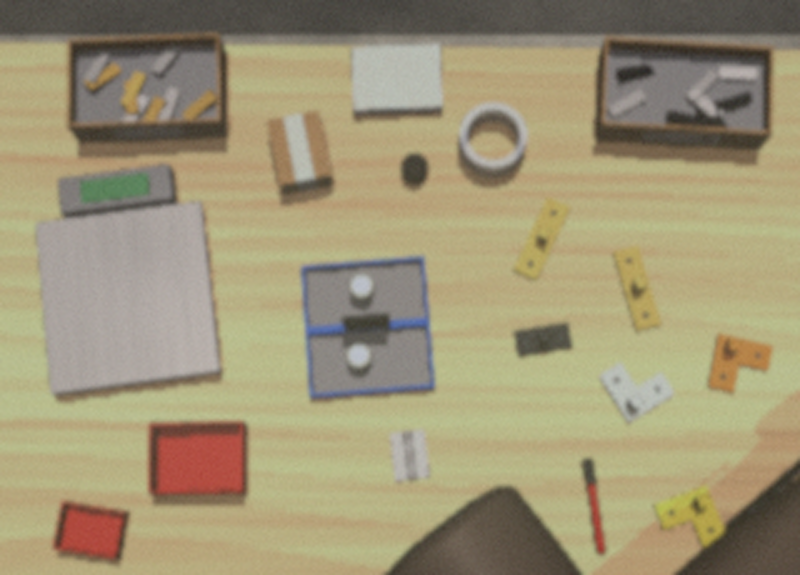

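View pics/wrist0.png

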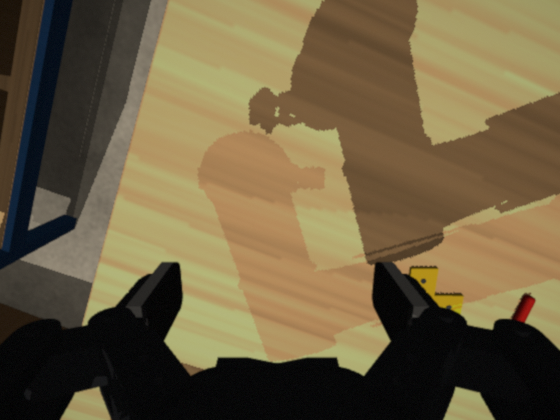

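Call:
{"api": "send_rows", "payload": {
  "moves": [
    [-1,-2.95,2.4,-0.2,0,0,0],
    [-1,-2.95,2.4,-0.2,0,0,0],
    [-1,-2.95,2.4,-0.2,0,0,0],
    [-1,-2.95,2.4,-0.2,0,0,0],
    [-1,-2.95,2.4,-0.2,0,0,0],
    [-1,-2.95,2.4,-0.2,0,0,0],
    [-1,-2.95,2.4,-0.2,0,0,0],
    [-1,-2.95,2.4,-0.2,0,0,0],
    [-1,-2.95,2.4,-0.2,0,0,0],
    [-1,-2.95,2.4,-0.2,0,0,0]
  ]
}}

```text
clock: 1.15
ee_pos: [0.4347, -0.2944, 0.2654]
orientation: [-0.588, 3.086, 0.0]
wrist_force: [0.4, -1.2, -0.5]
width: 0.0855
```

Call:
{"api": "send_rows", "payload": {
  "moves": [
    [-1,-2.95,2.4,-0.2,0,0,0],
    [-1,-2.95,2.4,-0.2,0,0,0],
    [-1,-2.95,2.4,-0.2,0,0,0],
    [-1,-2.95,2.4,-0.2,0,0,0],
    [-1,-2.95,2.4,-0.2,0,0,0],
    [-1,-2.95,2.4,-0.2,0,0,0],
    [-1,-2.95,2.4,-0.2,0,0,0],
    [-1,-2.95,2.4,-0.2,0,0,0],
    [-1,-2.95,2.4,-0.2,0,0,0],
    [-1,-2.95,2.4,-0.2,0,0,0]
  ]
}}

```text
clock: 2.15
ee_pos: [0.6207, 0.0373, 0.2852]
orientation: [0.589, -3.086, -0.0]
wrist_force: [1.2, -0.2, 0.5]
width: 0.0851
```

Call:
{"api": "send_rows", "payload": {
  "moves": [
    [-1,0,0,0,0,0,7.2],
    [-1,0,0,0,0,0,7.2],
    [-1,0,0,0,0,0,7.2],
    [-1,0,0,0,0,0,0]
  ]
}}

```text
clock: 2.55
ee_pos: [0.6202, 0.036, 0.2849]
orientation: [-0.003, -3.141, 0.0]
wrist_force: [-0.1, -0.5, 0.3]
width: 0.0855
```

```bash
cat >> h.py <<'E'
def hd(o=None):
    o=o or r.get_obs(); X=Ro.from_rotvec(o["orientation"]).as_matrix(); return np.degrees(np.arctan2(X[1,0],X[0,0]))
def plan(p,h=None,o=None):
    """shift in tool axes, cm, made before turning az deg to heading h of tool x"""
    o=o or r.get_obs(); X=Ro.from_rotvec(o["orientation"]).as_matrix()
    s=X.T@(np.array(p)-o["ee_pos"])*100; a=0 if h is None else (hd(o)-h+180)%360-180
    print("shift",s.round(2),"az",round(a,1)); return s
def st():
    o=r.get_obs(); X=Ro.from_rotvec(o["orientation"]).as_matrix(); print("t",round(o["clock"],1),"p",o["ee_pos"].round(4),"hd",round(hd(o),2),"tilt",X[:2,2].round(3),"w",round(o["width"],4),"F",o["wrist_force"].round(1)); return o
E
python3 - <<'E'
from h import *
st(); print(r.get_obs()["joints"].round(2))
f,K,R,t=cam("wrist"); cv2.imwrite("pics/w1.png",f); np.savez("w1.npz",f=f,K=K,R=R,t=t)
f,K,R,t=cam("top"); np.savez("top1.npz",f=f,K=K,R=R,t=t); 
g=np.vstack([cv2.resize(np.load("w1.npz")["f"],None,fx=.99,fy=.99)[:330], np.hstack([cv2.resize(f[200:,:],(554,270))])]); cv2.imwrite("pics/c2.png",g[:600])
E
```

```text
t 2.5 p [0.6202 0.036  0.2849] hd 179.9 tilt [-0.001 -0.   ] w 0.0855 F [-0.1 -0.5  0.3]
[ 0.37  0.25 -0.05 -0.   -1.27 -1.94]
```

View pics/c2.png

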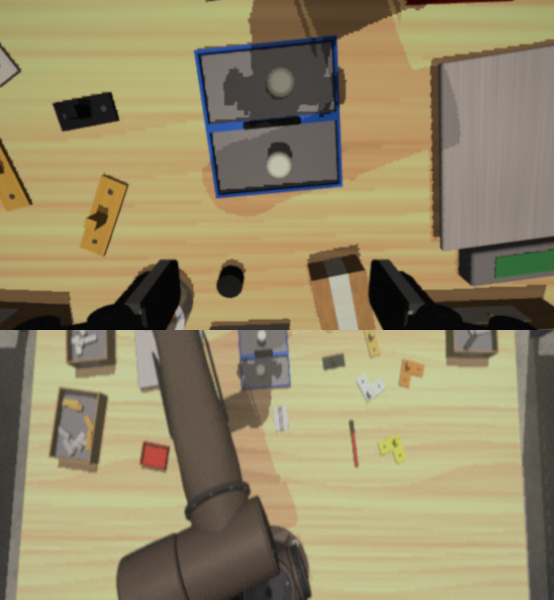

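The wrist view (shown at 0.99 scale) has the caddy corners near (196,50), (337,37), (342,184) and (218,195), and knob tops at (280,81) and (278,165). There are no further plates by the base, so four plates in all.

```bash
cat >> h.py <<'E'
def blob(m,mina=30):
    c,_=cv2.findContours(m.astype(np.uint8),cv2.RETR_EXTERNAL,cv2.CHAIN_APPROX_NONE)
    return sorted([x for x in c if cv2.contourArea(x)>mina],key=cv2.contourArea,reverse=True)
def rect(c,z,K,R,t):
    p=ray(cv2.convexHull(c)[:,0].astype(np.float32)+0.,z,K,R,t)[:,:2]
    (cx,cy),(a,b),g=cv2.minAreaRect((p*1000).astype(np.float32)); 
    if a<b: a,b,g=b,a,g+90
    return round(cx,1),round(cy,1),round(a,1),round(b,1),round((g+90)%180-90,1)   # mm, long side heading deg
def caddy(f,K,R,t):
    H=cv2.cvtColor(f,cv2.COLOR_BGR2HSV); m=(H[...,0]>100)&(H[...,0]<130)&(H[...,1]>120)&(H[...,2]>50)
    for c in blob(cv2.dilate(m.astype(np.uint8),np.ones((5,5))),1000)[:3]:
        c2=cv2.erode(cv2.drawContours(np.zeros(f.shape[:2],np.uint8),[c],-1,1,-1),np.ones((5,5)))
        for x in blob(c2,500)[:1]: print("caddy",rect(x,.018,K,R,t))
E
python3 - <<'E'
from h import *
d=np.load("w1.npz"); f,K,R,t=d["f"],d["K"],d["R"],d["t"]
caddy(f,K,R,t)
H=cv2.cvtColor(f,cv2.COLOR_BGR2HSV)
for c in [(283,82),(281,167)]:
    for s in [(-6,6)]:
        p=f[c[1]-1:c[1]+2,c[0]-1:c[0]+2].mean((0,1))
    print("knob",ray(c,.042,K,R,t)[0].round(4),H[c[1],c[0]])
m=(H[...,1]<60)&(H[...,2]>130); m[260:]=0; m[:,:180]=0; m[:,380:]=0
for c in blob(m,60): print(cv2.minEnclosingCircle(c),ray(cv2.minEnclosingCircle(c)[0],.040,K,R,t).round(4))
d=np.load("top0.npz"); f,K,R,t=d["f"],d["K"],d["R"],d["t"]
caddy(f,K,R,t); H=cv2.cvtColor(f,cv2.COLOR_BGR2HSV)
m=((H[...,0]<8)|(H[...,0]>172))&(H[...,1]>150)&(H[...,2]>80)
for c in blob(m,100): print("red",rect(c,.045,K,R,t))
m=(H[...,1]<60)&(H[...,2]>90);m[:, :132]=0;m[:,212:]=0;m[:168]=0;m[252:]=0
for c in blob(cv2.morphologyEx(m.astype(np.uint8),cv2.MORPH_OPEN,np.ones((3,3))),500): print("platter",rect(c,.03,K,R,t))
plan((.51,.043,.1),180)
E
```

```text
caddy (556.3, 32.7, 172.3, 160.6, 5.3)
knob [0.5136 0.0419 0.042 ] [ 24  36 134]
knob [0.6052 0.0399 0.042 ] [ 33  25 192]
((281.25836181640625, 167.18380737304688), 12.394545555114746) [[0.6057 0.0402 0.04  ]]
((283.29998779296875, 82.5), 9.525856018066406) [[0.5139 0.0422 0.04  ]]
((255.0, 135.0), 16.492521286010742) [[0.5693 0.0105 0.04  ]]
red (372.6, 243.3, 105.5, 69.1, -89.3)
red (284.9, 374.9, 71.6, 50.9, 81.5)
platter (603.0, 352.2, 263.8, 224.4, 8.3)
shift [11.01  0.76 18.51] az 0.2
```

Call:
{"api": "send_rows", "payload": {
  "moves": [
    [-1,1.4,0.4,4,0,0,0],
    [-1,0,0,4,0,0,0],
    [-1,0,0,4,0,0,0],
    [-1,0,0,4,0,0,0],
    [-1,0,0,4,0,0,0],
    [-1,0,0,3,0,0,0],
    [-1,0,0,2.7,0,0,0],
    [1,0,0,0,0,0,0],
    [1,0,0,0,0,0,0],
    [1,0,0,0,0,0,0]
  ]
}}

```text
clock: 3.65
ee_pos: [0.6075, 0.0401, 0.0301]
orientation: [-0.002, 3.139, 0.001]
wrist_force: [0.8, 0.4, -0.5]
width: 0.0442
```

Call:
{"api": "send_rows", "payload": {
  "moves": [
    [1,0,0,0,0,0,0],
    [1,0,0,0,0,0,0],
    [1,0,0,0,0,0,0],
    [1,0,0,-2,0,0,0],
    [1,0,0,-3,0,0,0],
    [1,0,0,-3,0,0,0],
    [1,0,0,-3,0,0,0],
    [1,0,0,0,0,0,0]
  ]
}}

```text
clock: 4.45
ee_pos: [0.609, 0.0404, 0.1439]
orientation: [-0.001, 3.133, 0.003]
wrist_force: [0.4, -0.6, 0.0]
width: 0.0294
```

Call:
{"api": "send_rows", "payload": {
  "moves": [
    [1,2.95,2.2,0,0,0,0],
    [1,2.95,2.2,0,0,0,0],
    [1,2.95,2.2,0,0,0,0],
    [1,2.95,2.2,0,0,0,0],
    [1,2.95,2.2,0,0,0,0],
    [1,2.95,2.2,0,0,0,0],
    [1,2.95,2.2,0,0,0,0],
    [1,2.95,2.2,0,0,0,0],
    [1,0,0,0,0,0,0],
    [1,0,0,0,0,0,0]
  ]
}}

```text
clock: 5.45
ee_pos: [0.3699, 0.2165, 0.1387]
orientation: [-0.004, 3.141, 0.002]
wrist_force: [0.7, -0.4, -0.2]
width: 0.0293
```

```bash
python3 - <<'E'
from h import *
st(); f,K,R,t=cam("wrist"); cv2.imwrite("pics/w2.png",f)
H=cv2.cvtColor(f,cv2.COLOR_BGR2HSV)
m=((H[...,0]<8)|(H[...,0]>172))&(H[...,1]>150)&(H[...,2]>60)
for c in blob(m,300): print("red",rect(c,.045,K,R,t),cv2.boundingRect(c))
E
```

```text
t 5.5 p [0.3699 0.2165 0.1387] hd -179.86 tilt [0.001 0.001] w 0.0293 F [ 0.7 -0.4 -0.2]
red (377.5, 244.5, 118.3, 94.6, -88.0) (232, 161, 170, 125)
red (289.8, 366.3, 78.7, 57.2, 82.0) (437, 46, 123, 107)
```

View pics/w2.png

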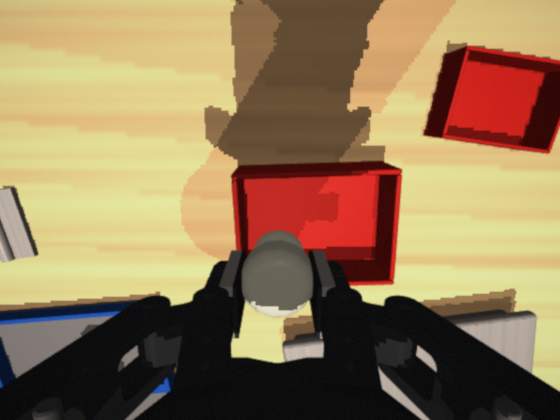

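The knob is held over the bin, whose rim is at (232..402,161..286).

Call:
{"api": "send_rows", "payload": {
  "moves": [
    [1,-0.2,0,3,0,0,0],
    [1,-0.2,0,3,0,0,0],
    [1,0,0,1.4,0,0,0],
    [1,0,0,0,0,0,0],
    [-1,0,0,0,0,0,0],
    [-1,0,0,0,0,0,0],
    [-1,0,0,0,0,0,0],
    [-1,0,0,-3,0,0,0],
    [-1,0,0,-4.4,0,0,0]
  ]
}}

```text
clock: 6.4
ee_pos: [0.3735, 0.2146, 0.1382]
orientation: [-0.001, -3.139, 0.005]
wrist_force: [0.5, 1.1, 0.2]
width: 0.0856
```

Call:
{"api": "send_rows", "payload": {
  "moves": [
    [-1,-3.5,-4.35,0,0,0,0],
    [-1,-3.5,-4.35,0,0,0,0],
    [-1,-3.5,-4.35,0,0,0,0],
    [-1,-3.5,-4.35,0,0,0,0],
    [-1,0,0,3,0,0,0],
    [-1,0,0,3,0,0,0],
    [-1,0,0,3,0,0,0],
    [-1,0,0,2.1,0,0,0],
    [-1,0,0,0,0,0,0],
    [1,0,0,0,0,0,0]
  ]
}}

```text
clock: 7.4
ee_pos: [0.5001, 0.0602, 0.0281]
orientation: [-0.0, 3.141, -0.0]
wrist_force: [0.8, -0.2, 0.9]
width: 0.0732
```

Call:
{"api": "send_rows", "payload": {
  "moves": [
    [1,0,0,0,0,0,0],
    [1,0,0,0,0,0,0],
    [1,0,0,0,0,0,0],
    [1,0,0,0,0,0,0],
    [1,0,0,0,0,0,0],
    [1,0,0,-2,0,0,0],
    [1,0,0,-3,0,0,0],
    [1,0,0,-3,0,0,0],
    [1,0,0,-3,0,0,0],
    [1,0,0,0,0,0,0]
  ]
}}

```text
clock: 8.4
ee_pos: [0.5021, 0.061, 0.1419]
orientation: [-0.001, 3.134, 0.005]
wrist_force: [1.1, 0.2, -1.4]
width: 0.026
```

```bash
python3 - <<'E'
from h import *
st(); f,K,R,t=cam("wrist"); cv2.imwrite("pics/w3.png",f); caddy(f,K,R,t)
plan((.375,.268,.142),180)
E
```

```text
t 8.4 p [0.5021 0.061  0.1419] hd -179.96 tilt [0.007 0.003] w 0.026 F [ 1.1  0.2 -1.4]
caddy (522.6, 29.6, 160.5, 108.6, -84.5)
shift [12.59 20.73 -0.23] az 0.0
```

View pics/w3.png

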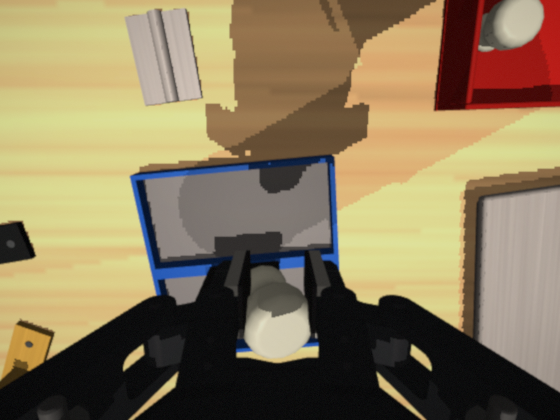

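The second knob is held near the pad edge and leans toward +x. The first lies in the bin at (510,25).

Call:
{"api": "send_rows", "payload": {
  "moves": [
    [1,1.75,2.5,0,0,0,0],
    [1,1.75,2.5,0,0,0,0],
    [1,1.75,2.5,0,0,0,0],
    [1,1.75,2.5,0,0,0,0],
    [1,1.75,2.5,0,0,0,0],
    [1,1.75,2.5,0,0,0,0],
    [1,1.75,2.5,0,0,0,0],
    [1,1.75,2.5,0,0,0,0],
    [1,0,0,0,0,0,0]
  ]
}}

```text
clock: 9.35
ee_pos: [0.3583, 0.2619, 0.1368]
orientation: [0.004, -3.141, -0.0]
wrist_force: [0.2, -0.7, -1.1]
width: 0.0261
```

Call:
{"api": "send_rows", "payload": {
  "moves": [
    [1,0,0,3,0,0,0],
    [1,0,0,3,0,0,0],
    [1,0,0,1.4,0,0,0],
    [1,0,0,0,0,0,0],
    [-1,0,0,0,0,0,0],
    [-1,0,0,0,0,0,0],
    [-1,0,0,0,0,0,0],
    [-1,0,0,-4,0,0,0],
    [-1,0,0,-4,0,0,0],
    [-1,0,0,-4,0,0,0]
  ]
}}

```text
clock: 10.35
ee_pos: [0.3597, 0.2598, 0.1855]
orientation: [0.0, 3.141, 0.001]
wrist_force: [1.1, 1.0, -0.8]
width: 0.0854
```

```bash
python3 - <<'E'
from h import *
st(); f,K,R,t=cam("wrist"); cv2.imwrite("pics/w4.png",f)
f,K,R,t=cam("top"); np.savez("top2.npz",f=f,K=K,R=R,t=t)
E
```

```text
t 10.3 p [0.3597 0.2598 0.1855] hd 179.99 tilt [0.    0.001] w 0.0854 F [ 1.1  1.  -0.8]
```

View pics/w4.png

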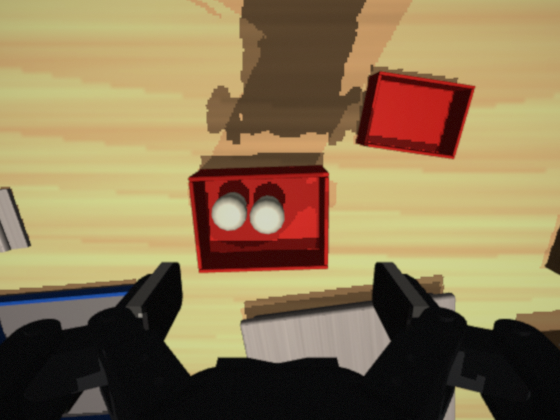

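Both knobs stand in the bin at (229,212) and (267,216). Next are the plates, starting with the nearer bar.

Call:
{"api": "send_rows", "payload": {
  "moves": [
    [-1,-3.15,-3.5,-0.2,0,0,0],
    [-1,-3.15,-3.5,-0.2,0,0,0],
    [-1,-3.15,-3.5,-0.2,0,0,0],
    [-1,-3.15,-3.5,-0.2,0,0,0],
    [-1,-3.15,-3.5,-0.2,0,0,0],
    [-1,-3.15,-3.5,-0.2,0,0,0],
    [-1,-3.15,-3.5,-0.2,0,0,0],
    [-1,-3.15,-3.5,-0.2,0,0,0],
    [-1,-3.15,-3.5,-0.2,0,0,0],
    [-1,-3.15,-3.5,-0.2,0,0,0]
  ]
}}

```text
clock: 11.45
ee_pos: [0.6758, -0.0918, 0.2039]
orientation: [0.001, 3.141, 0.0]
wrist_force: [0.5, 0.9, 0.6]
width: 0.0855
```

Call:
{"api": "send_rows", "payload": {
  "moves": [
    [-1,0,-3.5,0,0,0,0],
    [-1,0,-3.5,0,0,0,0],
    [-1,0,-3.4,0,0,0,0],
    [-1,0,0,0,0,0,-7.5],
    [-1,0,0,0,0,0,-7.5],
    [-1,0,0,0,0,0,-7.5],
    [-1,0,0,0,0,0,-7.5],
    [-1,0,0,0,0,0,-7.5],
    [-1,0,0,0,0,0,-7.5],
    [-1,0,0,0,0,0,-7.5]
  ]
}}

```text
clock: 12.45
ee_pos: [0.6746, -0.1941, 0.2038]
orientation: [-1.396, 2.813, -0.0]
wrist_force: [0.6, -0.4, 0.2]
width: 0.085
```

Call:
{"api": "send_rows", "payload": {
  "moves": [
    [-1,0,0,0,0,0,-7.5],
    [-1,0,0,0,0,0,-7.5],
    [-1,0,0,0,0,0,0]
  ]
}}

```text
clock: 12.75
ee_pos: [0.6746, -0.1941, 0.2038]
orientation: [-1.747, 2.61, -0.0]
wrist_force: [0.5, -0.2, -0.0]
width: 0.0851
```

```bash
cat >> h.py <<'E'
def plate(m,K,R,t,z=.006):
    """mask of a bar or strike: centre mm, sizes, heading of long side; lug parallax kept out"""
    c=blob(m,150)[0]; x=rect(c,z,K,R,t); mm=cv2.drawContours(np.zeros(m.shape,np.uint8),[c],-1,1,-1)
    v,u=np.nonzero(mm); p=ray(np.c_[u,v],z,K,R,t)[:,:2]*1000
    a=np.radians(x[4]); e=np.array([np.cos(a),np.sin(a)]); n=np.array([-e[1],e[0]]); q=np.c_[p@e,p@n]
    # refine the heading from the midline of the long edges outside the lug
    for _ in range(2):
        s0=(q[:,0].min()+q[:,0].max())/2; L=np.ptp(q[:,0]); S=[];lo=[];hi=[]
        for b in np.arange(-L/2+6,L/2-6,3):
            k=(q[:,0]>s0+b)&(q[:,0]<s0+b+3)
            if abs(b+1.5)<14 or k.sum()<3: continue
            S.append(s0+b+1.5); lo.append(q[k,1].min()); hi.append(q[k,1].max())
        S,lo,hi=map(np.array,(S,lo,hi)); W=np.median(hi-lo); k=abs(hi-lo-W)<4
        g=np.polyfit(S[k],((hi+lo)/2)[k],1); d=np.arctan(g[0]); a+=d
        e=np.array([np.cos(a),np.sin(a)]); n=np.array([-e[1],e[0]]); q=np.c_[p@e,p@n]
    s0=(q[:,0].min()+q[:,0].max())/2; S=[]
    for sg in(-1,1):
        for b in (18,24,30):
            k=abs(q[:,0]-s0-sg*b)<2
            if k.sum()>3: S.append((q[k,1].min()+q[k,1].max())/2)
    ce=s0*e+np.median(S)*n
    print("plate c",ce.round(1),"L",round(np.ptp(q[:,0]),1),"W",round(W,1),"hd",round(np.degrees(a),1)); return ce,np.degrees(a)
E
python3 - <<'E'
from h import *
st(); f,K,R,t=cam("wrist"); cv2.imwrite("pics/w5.png",f); np.savez("w5.npz",f=f,K=K,R=R,t=t)
H=cv2.cvtColor(f,cv2.COLOR_BGR2HSV)
u=proj([.675,-.194,.006],K,R,t)[0].astype(int); print(u,H[u[1]-12:u[1]+12:6,u[0]-12:u[0]+12:6].reshape(-1,3).tolist(), H[100,60:500:80].tolist())
E
```

```text
t 12.8 p [ 0.6746 -0.1941  0.2038] hd -112.4 tilt [0.001 0.   ] w 0.0851 F [ 0.5 -0.2 -0. ]
[277 188] [[19, 172, 173], [19, 174, 173], [20, 178, 70], [19, 168, 73], [19, 171, 173], [20, 180, 75], [20, 187, 64], [20, 178, 70], [20, 171, 149], [19, 178, 63], [20, 181, 62], [20, 175, 70], [19, 170, 165], [19, 170, 180], [19, 174, 171], [19, 173, 130]] [[13, 44, 52], [18, 118, 195], [27, 90, 198], [23, 100, 198], [25, 96, 196], [16, 124, 121]]
```

View pics/w5.png

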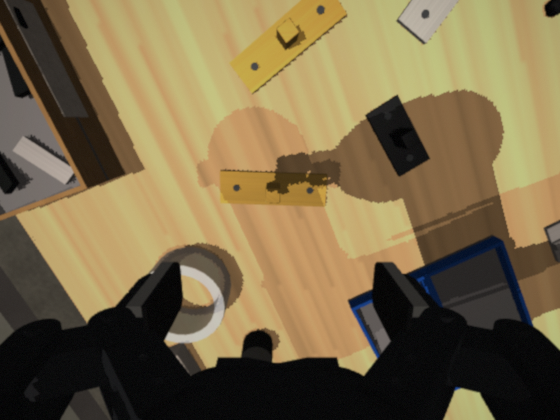

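The bar lies at (220..328,170..205), square to the jaws. The other bar is at (290,40), the strike at (398,135), and one end of the corner shows at the top right.

```bash
python3 - <<'E'
from h import *
d=np.load("w5.npz"); f,K,R,t=d["f"],d["K"],d["R"],d["t"]
H=cv2.cvtColor(f,cv2.COLOR_BGR2HSV)
def near(c,rad): 
    m=np.zeros(f.shape[:2],np.uint8); cv2.circle(m,c,rad,1,-1); return m>0
br=(H[...,1]>145)&(H[...,0]>12)&(H[...,0]<28)
br=cv2.morphologyEx(br.astype(np.uint8),cv2.MORPH_CLOSE,np.ones((5,5)))>0
cA,a=plate(br&near((273,188),75),K,R,t); plan((*cA/1000,.023),a-90 if a>-90 else a+90)
plate(br&near((290,43),85),K,R,t)
bl=cv2.morphologyEx((H[...,2]<45).astype(np.uint8),cv2.MORPH_OPEN,np.ones((7,7)))>0
plate(bl&near((398,135),50),K,R,t)
E
```

```text
plate c [ 678.9 -196.3] L 109.7 W 33.7 hd -24.3
shift [ 0.05 -0.47 18.07] az 1.7
plate c [ 613.9 -320.2] L 109.4 W 33.6 hd 15.6
plate c [ 545.4 -197.2] L 70.4 W 33.6 hd -79.6
```

Call:
{"api": "send_rows", "payload": {
  "moves": [
    [-1,0,-0.5,3,0,0,1.7],
    [-1,0,0,3,0,0,0],
    [-1,0,0,3,0,0,0],
    [-1,0,0,3,0,0,0],
    [-1,0,0,3,0,0,0],
    [-1,0,0,3.1,0,0,0],
    [-1,0,0,0,0,0,0],
    [1,0,0,0,0,0,0],
    [1,0,0,0,0,0,0],
    [1,0,0,0,0,0,0]
  ]
}}

```text
clock: 13.8
ee_pos: [0.6806, -0.1961, 0.0246]
orientation: [-1.704, 2.636, -0.003]
wrist_force: [-0.0, -0.8, 0.2]
width: 0.0437
```

Call:
{"api": "send_rows", "payload": {
  "moves": [
    [1,0,0,0,0,0,0],
    [1,0,0,0,0,0,0],
    [1,0,0,0,0,0,0],
    [1,0,0,-2,0,0,0],
    [1,0,0,-3,0,0,0],
    [1,0,0,-3,0,0,0],
    [1,0,0,-3,0,0,0],
    [1,0,0,-3,0,0,0],
    [1,0,0,-2,0,0,0],
    [1,0,0,0,0,0,0]
  ]
}}

```text
clock: 14.8
ee_pos: [0.6808, -0.1962, 0.1863]
orientation: [-1.704, 2.634, -0.006]
wrist_force: [-0.3, -0.3, -0.7]
width: 0.0129
```

Call:
{"api": "send_rows", "payload": {
  "moves": [
    [1,-2.1,1.7,0,0,0,0],
    [1,-2.1,1.7,0,0,0,0],
    [1,-2.1,1.7,0,0,0,0],
    [1,-2.1,1.7,0,0,0,0],
    [1,-2.1,1.7,0,0,0,0],
    [1,-2.1,1.7,0,0,0,0],
    [1,-2.1,1.6,0,0,0,0],
    [1,-2.1,1.6,0,0,0,0],
    [1,-2.1,1.6,0,0,0,0]
  ]
}}

```text
clock: 15.7
ee_pos: [0.619, 0.0388, 0.1812]
orientation: [1.705, -2.637, -0.001]
wrist_force: [-0.1, 0.3, -0.9]
width: 0.0128
```

Call:
{"api": "send_rows", "payload": {
  "moves": [
    [1,0,0,0,0,0,7.6],
    [1,0,0,0,0,0,7.6],
    [1,0,0,0,0,0,7.6],
    [1,0,0,0,0,0,7.6],
    [1,0,0,0,0,0,7.6],
    [1,0,0,0,0,0,7.6],
    [1,0,0,0,0,0,7.6],
    [1,0,0,0,0,0,7.4],
    [1,0,0,0,0,0,0],
    [1,0,0,0,0,0,0]
  ]
}}

```text
clock: 16.7
ee_pos: [0.6196, 0.0378, 0.1816]
orientation: [0.148, -3.137, 0.0]
wrist_force: [0.1, 0.6, -0.4]
width: 0.0129
```

```bash
python3 - <<'E'
from h import *
st(); f,K,R,t=cam("wrist"); cv2.imwrite("pics/w6.png",f); np.savez("w6.npz",f=f,K=K,R=R,t=t); caddy(f,K,R,t)
E
```

```text
t 16.7 p [0.6196 0.0378 0.1816] hd -174.6 tilt [-0.001 -0.   ] w 0.0129 F [ 0.1  0.6 -0.4]
caddy (556.4, 32.5, 172.3, 160.5, 5.2)
```

View pics/w6.png

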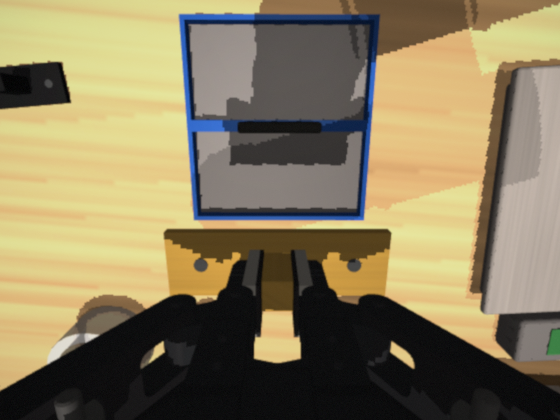

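The bar is gripped level at (165..390,230..310). The caddy hasn't moved.

```bash
cat >> h.py <<'E'
def held(uv,K,R,t,o,up=.023):
    """plate-underside edge pixels -> tool x,y mm"""
    X=Ro.from_rotvec(o["orientation"]).as_matrix(); P=ray(uv,o["ee_pos"][2]-up,K,R,t); return ((P-o["ee_pos"])@X*1000)[:,:2].round(1)
def tgt(c,y,dx,dy,z):
    a=np.radians(y); return (c[0]+dx*np.cos(a)-dy*np.sin(a),c[1]+dx*np.sin(a)+dy*np.cos(a),z)
E
python3 - <<'E'
from h import *
d=np.load("w6.npz"); f,K,R,t=d["f"],d["K"],d["R"],d["t"]; o=r.get_obs()
H=cv2.cvtColor(f,cv2.COLOR_BGR2HSV)
br=(H[...,1]>145)&(H[...,0]>12)&(H[...,0]<28); rows=[np.nonzero(br[200:,u])[0][0]+200 for u in range(175,385,15)]; print(rows)
v=np.median(rows); print(held([(175,rows[0]),(278,v),(380,rows[-1]),(164,v+2),(390,v+2)],K,R,t,o))
plan(tgt((.5564,.0325),5.2,.0632,0,.030),-174.8)
E
```

```text
[np.int64(230), np.int64(230), np.int64(230), np.int64(230), np.int64(230), np.int64(230), np.int64(230), np.int64(230), np.int64(230), np.int64(230), np.int64(230), np.int64(230), np.int64(230), np.int64(230)]
[[ 15.7 -51.2]
 [ 15.8  -0. ]
 [ 15.8  50.6]
 [ 14.6 -56.7]
 [ 14.8  55.6]]
shift [ 0.02  0.04 15.18] az 0.2
```

Call:
{"api": "send_rows", "payload": {
  "moves": [
    [1,0.1,0,3,0,0,0.2],
    [1,0,0,3,0,0,0],
    [1,0,0,3,0,0,0],
    [1,0,0,2.5,0,0,0],
    [1,0,0,2,0,0,0],
    [1,0,0,1.2,0,0,0],
    [1,0,0,0.5,0,0,0],
    [1,0,0,0,0,0,0],
    [1,0,0,0,0,0,0]
  ]
}}

```text
clock: 17.65
ee_pos: [0.6197, 0.038, 0.0312]
orientation: [-0.138, 3.137, 0.0]
wrist_force: [0.3, -0.2, 0.0]
width: 0.0128
```

```bash
python3 - <<'E'
from h import *
st()
E
```

```text
t 17.6 p [0.6197 0.038  0.0312] hd -174.97 tilt [0.001 0.   ] w 0.0128 F [ 0.3 -0.2  0. ]
```

Call:
{"api": "send_rows", "payload": {
  "moves": [
    [1,0,0,0.2,0,0,0],
    [0.3,0,0,0,0,0,0],
    [0.3,0,0,0,0,0,0],
    [0.3,0,0,0,0,0,0],
    [0.3,0,0,-2,0,0,0],
    [0.3,0,0,-3.5,0,0,0],
    [-1,0,0,-4,0,0,0],
    [-1,0,0,-4,0,0,0],
    [-1,0,0,-3.5,0,0,0]
  ]
}}

```text
clock: 18.55
ee_pos: [0.6191, 0.0378, 0.2008]
orientation: [-0.137, 3.137, 0.0]
wrist_force: [0.7, -0.1, 0.7]
width: 0.0719
```

Call:
{"api": "send_rows", "payload": {
  "moves": [
    [-1,0.4,-4,0,0,0,0],
    [-1,0.4,-4,0,0,0,0],
    [-1,0.4,-4,0,0,0,0],
    [-1,0.4,-4,0,0,0,0],
    [-1,0.4,-4,0,0,0,0],
    [-1,0.4,-4,0,0,0,0],
    [-1,0.4,-4,0,0,0,0],
    [-1,0.4,-4,0,0,0,0],
    [-1,0.4,-3.7,0,0,0,0]
  ]
}}

```text
clock: 19.45
ee_pos: [0.6139, -0.3228, 0.1984]
orientation: [-0.137, 3.138, -0.0]
wrist_force: [1.1, 0.5, 0.0]
width: 0.0851
```

Call:
{"api": "send_rows", "payload": {
  "moves": [
    [-1,0,0,0,0,0,8],
    [-1,0,0,0,0,0,8],
    [-1,0,0,0,0,0,8],
    [-1,0,0,0,0,0,8],
    [-1,0,0,0,0,0,8],
    [-1,0,0,0,0,0,8],
    [-1,0,0,0,0,0,8],
    [-1,0,0,0,0,0,8],
    [-1,0,0,0,0,0,8],
    [-1,0,0,0,0,0,7.4]
  ]
}}

```text
clock: 20.45
ee_pos: [0.6141, -0.3209, 0.1984]
orientation: [-1.907, -2.497, -0.0]
wrist_force: [-0.2, -0.1, -0.6]
width: 0.0859
```

Call:
{"api": "send_rows", "payload": {
  "moves": [
    [-1,0,0,0,0,0,0]
  ]
}}

```text
clock: 20.55
ee_pos: [0.6141, -0.3209, 0.1984]
orientation: [-1.902, -2.5, 0.0]
wrist_force: [-0.2, 0.1, 0.7]
width: 0.0856
```

```bash
cat >> h.py <<'E'
def brass(f):
    H=cv2.cvtColor(f,cv2.COLOR_BGR2HSV); m=(H[...,1]>145)&(H[...,0]>12)&(H[...,0]<28)
    return cv2.morphologyEx(m.astype(np.uint8),cv2.MORPH_CLOSE,np.ones((5,5)))>0
def disc(f,X,rad,K,R,t):
    u=proj(X,K,R,t)[0].astype(int); print("at",u); m=np.zeros(f.shape[:2],np.uint8); cv2.circle(m,tuple(int(i) for i in u),rad,1,-1); return m>0
E
python3 - <<'E'
from h import *
st(); f,K,R,t=cam("wrist"); cv2.imwrite("pics/w7.png",f); np.savez("w7.npz",f=f,K=K,R=R,t=t)
c,a=plate(brass(f)&disc(f,(.614,-.320,.006),85,K,R,t),K,R,t); plan((*c/1000,.023),a+90)
E
```

```text
t 20.6 p [ 0.6141 -0.3209  0.1984] hd 105.48 tilt [-0.  0.] w 0.0856 F [-0.2  0.1  0.7]
at [276 187]
plate c [ 613.8 -320.1] L 109.9 W 34.2 hd 15.5
shift [ 8.000e-02 -1.000e-02  1.754e+01] az 0.2
```

Call:
{"api": "send_rows", "payload": {
  "moves": [
    [-1,0.1,0,3,0,0,0],
    [-1,0,0,3,0,0,0],
    [-1,0,0,3,0,0,0],
    [-1,0,0,3,0,0,0],
    [-1,0,0,3,0,0,0],
    [-1,0,0,2.5,0,0,0],
    [-1,0,0,0,0,0,0],
    [1,0,0,0,0,0,0],
    [1,0,0,0,0,0,0],
    [1,0,0,0,0,0,0]
  ]
}}

```text
clock: 21.6
ee_pos: [0.615, -0.3203, 0.0253]
orientation: [1.897, 2.501, 0.002]
wrist_force: [-0.8, 0.5, -0.4]
width: 0.044
```

Call:
{"api": "send_rows", "payload": {
  "moves": [
    [1,0,0,0,0,0,0],
    [1,0,0,0,0,0,0],
    [1,0,0,0,0,0,0],
    [1,0,0,-2,0,0,0],
    [1,0,0,-3,0,0,0],
    [1,0,0,-3,0,0,0],
    [1,0,0,-3,0,0,0],
    [1,0,0,-3,0,0,0],
    [1,0,0,-2,0,0,0],
    [1,0,0,0,0,0,0]
  ]
}}

```text
clock: 22.6
ee_pos: [0.6154, -0.3206, 0.1872]
orientation: [1.896, 2.498, 0.003]
wrist_force: [0.4, -0.2, -0.9]
width: 0.0127
```

Call:
{"api": "send_rows", "payload": {
  "moves": [
    [1,3.5,0.6,0,0,0,0],
    [1,3.5,0.6,0,0,0,0],
    [1,3.5,0.6,0,0,0,0],
    [1,3.5,0.6,0,0,0,0],
    [1,3.5,0.6,0,0,0,0],
    [1,3.5,0.6,0,0,0,0],
    [1,3.5,0.6,0,0,0,0],
    [1,3.5,0.6,0,0,0,0],
    [1,3.5,0.7,0,0,0,0],
    [1,3.5,0.7,0,0,0,0]
  ]
}}

```text
clock: 23.6
ee_pos: [0.5848, -0.0061, 0.1836]
orientation: [-1.781, -2.516, -0.084]
wrist_force: [-0.7, -0.3, -0.8]
width: 0.0128
```

Call:
{"api": "send_rows", "payload": {
  "moves": [
    [1,0,0,0,0,0,-8],
    [1,0,0,0,0,0,-8],
    [1,0,0,0,0,0,-8],
    [1,0,0,0,0,0,-8],
    [1,0,0,0,0,0,-8],
    [1,0,0,0,0,0,-8],
    [1,0,0,0,0,0,-8],
    [1,0,0,0,0,0,-8],
    [1,0,0,0,0,0,-8],
    [1,0,0,0,0,0,-7.9]
  ]
}}

```text
clock: 24.6
ee_pos: [0.585, -0.0071, 0.1837]
orientation: [0.262, -3.119, -0.123]
wrist_force: [-0.7, -0.2, -0.8]
width: 0.0127
```

Call:
{"api": "send_rows", "payload": {
  "moves": [
    [1,0,0,0,0,0,0],
    [1,0,0,0,0,0,0]
  ]
}}

```text
clock: 24.8
ee_pos: [0.585, -0.0073, 0.1838]
orientation: [0.247, -3.12, -0.122]
wrist_force: [0.4, -0.7, -0.0]
width: 0.0125
```

```bash
cat >> h.py <<'E'
def heldbar(f,K,R,t,o,m,u0=175,u1=385):
    rows=np.array([(u,np.nonzero(m[180:,u])[0][0]+180) for u in range(u0,u1,15) if m[180:,u].any()]); print(rows[:,1].tolist())
    print("near edge tool xy",held(rows[[0,len(rows)//2,-1]],K,R,t,o))
    v=int(np.median(rows[:,1]))+4; c=np.nonzero(m[v])[0]; print("ends",held([(c[0],v),(c[-1],v)],K,R,t,o))
E
python3 - <<'E'
from h import *
o=st(); f,K,R,t=cam("wrist"); cv2.imwrite("pics/w8.png",f); np.savez("w8.npz",f=f,K=K,R=R,t=t); caddy(f,K,R,t)
heldbar(f,K,R,t,o,brass(f))
plan(tgt((.5564,.0325),5.2,.0255,0,.030),-174.8)
E
```

```text
t 24.8 p [ 0.585  -0.0073  0.1838] hd -170.95 tilt [-0.015  0.077] w 0.0125 F [ 0.4 -0.7 -0. ]
caddy (541.3, 31.1, 160.5, 142.1, -84.4)
[228, 228, 228, 228, 228, 215, 215, 216, 217, 217, 218, 219, 219, 228]
near edge tool xy [[ 18.  -49.9]
 [ 22.9   0.9]
 [ 15.4  46.6]]
ends [[ 19.6 -14.3]
 [ 18.3  39.2]]
shift [-0.39  2.99 15.66] az 3.9
```

View pics/w8.png

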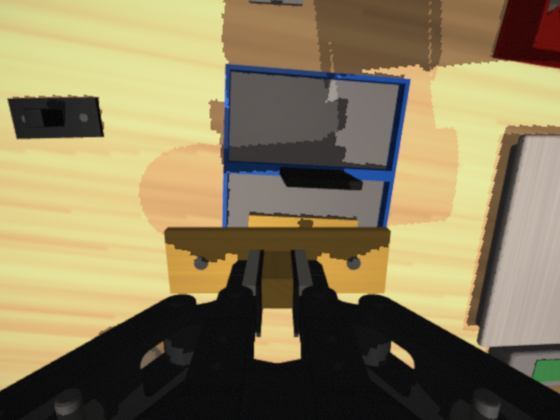

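The bar is still held, but near the joint-6 limit the last rows left the tool tilted 4.5° and 4 cm short. I'll level it first.

```bash
cat >> h.py <<'E'
def level(h,o=None):
    o=o or r.get_obs(); X=Ro.from_rotvec(o["orientation"]); a=np.radians(h)
    D=Ro.from_matrix(np.array([[np.cos(a),np.sin(a),0],[np.sin(a),-np.cos(a),0],[0,0,-1]]))
    print("turn deg",np.degrees((X.inv()*D).as_rotvec()).round(2)); 
    print("shift after turn",(D.inv().apply(0-o["ee_pos"])*0+0).round(1)[0])
    return D
E
python3 - <<'E'
from h import *
o=r.get_obs(); D=level(-174.8,o); p=tgt((.5564,.0325),5.2,.0255,0,.184)
print("shift after turn cm",(D.inv().apply(np.array(p)-o["ee_pos"])*100).round(2),o["joints"].round(2))
E
```

```text
turn deg [ 4.5  -0.33  3.86]
shift after turn 0.0
shift after turn cm [-0.06  4.22 -0.02] [ 0.27  0.27 -0.23 -0.09 -1.07 -1.64]
```

Call:
{"api": "send_rows", "payload": {
  "moves": [
    [1,0,0,0,4.5,-0.3,3.9],
    [1,0,0,0,0,0,0],
    [1,0,1.4,0,0,0,0],
    [1,0,1.4,0,0,0,0],
    [1,0,1.4,0,0,0,0],
    [1,0,0,0,0,0,0],
    [1,0,0,0,0,0,0]
  ]
}}

```text
clock: 25.55
ee_pos: [0.581, 0.0351, 0.1839]
orientation: [0.15, -3.138, 0.0]
wrist_force: [-0.4, 0.1, -0.3]
width: 0.0129
```

```bash
python3 - <<'E'
from h import *
o=st(); f,K,R,t=cam("wrist"); cv2.imwrite("pics/w9.png",f); np.savez("w9.npz",f=f,K=K,R=R,t=t); caddy(f,K,R,t)
m=brass(f); m[:225]=0
heldbar(f,K,R,t,o,m); level(-174.8)
plan(tgt((.5564,.0325),5.2,.0255,0,.030),-174.8)
# placed bar: brass above row 225
mb=brass(f); mb[225:]=0; c=blob(mb,30); print([cv2.boundingRect(x) for x in c])
if c: 
    print("placed bar edge",[ray(p,.01,K,R,t)[0].round(4) for p in ((cv2.boundingRect(c[0])[0]+8,cv2.boundingRect(c[0])[1]),)], rect(c[0],.010,K,R,t))
E
```

```text
t 25.6 p [0.581  0.0351 0.1839] hd -174.54 tilt [-0. -0.] w 0.0129 F [-0.4  0.1 -0.3]
caddy (541.3, 31.3, 160.5, 141.4, -84.5)
[228, 228, 228, 228, 225, 225, 225, 225, 225, 225, 225, 228, 228, 228]
near edge tool xy [[ 16.6 -51.1]
 [ 18.2   1. ]
 [ 16.7  45.6]]
ends [[ 15.6 -55.7]
 [ 15.7  54.6]]
turn deg [-0.01 -0.01  0.22]
shift after turn 0.0
shift [-9.000e-02  1.000e-02  1.539e+01] az 0.2
[(221, 214, 111, 11)]
placed bar edge [array([ 0.6066, -0.0103,  0.01  ])] (607.3, 36.2, 108.4, 10.3, -84.5)
```

Call:
{"api": "send_rows", "payload": {
  "moves": [
    [1,-0.05,0,3,0,0,0.2],
    [1,0,0,3,0,0,0],
    [1,0,0,3,0,0,0],
    [1,0,0,2.5,0,0,0],
    [1,0,0,2,0,0,0],
    [1,0,0,1.4,0,0,0],
    [1,0,0,0.5,0,0,0],
    [1,0,0,0,0,0,0],
    [1,0,0,0.1,0,0,0],
    [1,0,0,0,0,0,0]
  ]
}}

```text
clock: 26.6
ee_pos: [0.5819, 0.0343, 0.0294]
orientation: [-0.142, 3.137, -0.0]
wrist_force: [-0.1, 0.3, -0.6]
width: 0.0131
```

```bash
python3 - <<'E'
from h import *
st()
E
```

```text
t 26.6 p [0.5819 0.0343 0.0294] hd -174.82 tilt [0.001 0.   ] w 0.0131 F [-0.1  0.3 -0.6]
```

Call:
{"api": "send_rows", "payload": {
  "moves": [
    [0.3,0,0,0,0,0,0],
    [0.3,0,0,0,0,0,0],
    [0.3,0,0,0,0,0,0],
    [0.3,0,0,0,0,0,0],
    [0.3,0,0,-2,0,0,0],
    [0.3,0,0,-3.5,0,0,0],
    [-1,0,0,-4,0,0,0],
    [-1,0,0,-4,0,0,0],
    [-1,0,0,-3.5,0,0,0]
  ]
}}

```text
clock: 27.5
ee_pos: [0.5816, 0.0344, 0.2012]
orientation: [-0.142, 3.137, -0.0]
wrist_force: [0.4, 0.9, -0.5]
width: 0.0723
```

Call:
{"api": "send_rows", "payload": {
  "moves": [
    [-1,1.65,-3.75,0,0,0,0],
    [-1,1.65,-3.75,0,0,0,0],
    [-1,1.65,-3.75,0,0,0,0],
    [-1,1.65,-3.75,0,0,0,0],
    [-1,1.65,-3.75,0,0,0,0],
    [-1,1.65,-3.75,0,0,0,0],
    [-1,1.65,-3.75,0,0,0,0],
    [-1,1.65,-3.75,0,0,0,0],
    [-1,1.65,-3.75,0,0,0,0]
  ]
}}

```text
clock: 28.4
ee_pos: [0.4633, -0.3166, 0.1992]
orientation: [-0.143, 3.138, -0.001]
wrist_force: [1.1, 0.5, 0.8]
width: 0.0858
```

Call:
{"api": "send_rows", "payload": {
  "moves": [
    [-1,0,0,0,0,0,-7.6],
    [-1,0,0,0,0,0,-7.6],
    [-1,0,0,0,0,0,-7.6],
    [-1,0,0,0,0,0,0]
  ]
}}

```text
clock: 28.8
ee_pos: [0.4639, -0.3153, 0.199]
orientation: [0.762, -3.048, 0.0]
wrist_force: [0.1, -0.2, 0.3]
width: 0.0852
```

```bash
python3 - <<'E'
from h import *
st(); f,K,R,t=cam("wrist"); cv2.imwrite("pics/w10.png",f); np.savez("w10.npz",f=f,K=K,R=R,t=t)
H=cv2.cvtColor(f,cv2.COLOR_BGR2HSV)
m=(H[...,1]<45)&(H[...,2]>90)
for c in blob(m,150): print(cv2.boundingRect(c),cv2.contourArea(c))
E
```

```text
t 28.8 p [ 0.4639 -0.3153  0.199 ] hd -151.92 tilt [-0. -0.] w 0.0852 F [ 0.1 -0.2  0.3]
(228, 169, 74, 69) 3178.0
(514, 227, 45, 50) 666.0
(531, 234, 29, 50) 636.5
```

View pics/w10.png

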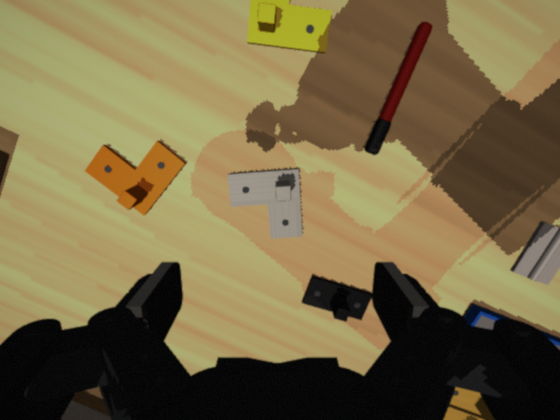

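The silver corner is at (228..302,169..238), with its heel at upper right. Its lug is at (284,187).

```bash
python3 - <<'E'
from h import *
d=np.load("w10.npz"); f,K,R,t=d["f"],d["K"],d["R"],d["t"]
H=cv2.cvtColor(f,cv2.COLOR_BGR2HSV)
m=(H[...,1]<45)&(H[...,2]>60); m[:165]=0;m[242:]=0;m[:,:222]=0;m[:,308:]=0
c=max(blob(m,150),key=cv2.contourArea); x=rect(c,.006,K,R,t); print(x)
P=ray(c[:,0],.006,K,R,t)[:,:2]*1000
for a in np.radians(np.arange(-66,-57,1)):   # edge sharpness: spread of the outer edges
    e=np.array([np.cos(a),np.sin(a)]);n=np.array([-e[1],e[0]]);q=np.c_[P@e,P@n]
    k1=q[:,1][(q[:,1]<q[:,1].min()+3.5)]; k2=q[:,0][q[:,0]<q[:,0].min()+3.5]
    print(round(np.degrees(a)),len(k1),len(k2),np.ptp(q,axis=0).round(1),((q.min(0)[0]+17)*e+(q.min(0)[1]+17)*n).round(1),((q.max(0)[0]-55)*e+(q.max(0)[1]-55)*n).round(1))
E
```

```text
(485.0, -318.5, 71.3, 70.7, 32.2)
-66 24 27 [79.2 74.2] [ 455.  -307.2] [ 459.9 -312.8]
-65 31 27 [78.1 73.8] [ 455.5 -308. ] [ 459.7 -312.8]
-64 37 27 [77.1 73.4] [ 456.  -308.7] [ 459.5 -312.7]
-63 37 37 [76. 73.] [ 456.6 -309.5] [ 459.3 -312.6]
-62 52 46 [75.  72.5] [ 457.2 -310.2] [ 459.1 -312.6]
-61 64 64 [73.9 72.2] [ 457.7 -311. ] [ 458.8 -312.5]
-60 72 70 [72.8 71.9] [ 458.3 -311.7] [ 458.6 -312.4]
-59 73 71 [71.8 71.6] [ 458.8 -312.3] [ 458.3 -312.4]
-58 74 72 [70.7 71.3] [ 459.4 -312.9] [ 458.1 -312.2]
```

Call:
{"api": "send_rows", "payload": {
  "moves": [
    [-1,0.3,0.5,3,0,0,-3.4],
    [-1,0,0,3,0,0,0],
    [-1,0,0,3,0,0,0],
    [-1,0,0,3,0,0,0],
    [-1,0,0,3,0,0,0],
    [-1,0,0,2.5,0,0,0],
    [-1,0,0,0,0,0,0],
    [1,0,0,0,0,0,0],
    [1,0,0,0,0,0,0],
    [1,0,0,0,0,0,0]
  ]
}}

```text
clock: 29.85
ee_pos: [0.4602, -0.3125, 0.0256]
orientation: [-0.849, 3.023, -0.003]
wrist_force: [-0.3, -0.0, -0.3]
width: 0.0439
```

Call:
{"api": "send_rows", "payload": {
  "moves": [
    [1,0,0,0,0,0,0],
    [1,0,0,0,0,0,0],
    [1,0,0,0,0,0,0],
    [1,0,0,-2,0,0,0],
    [1,0,0,-3,0,0,0],
    [1,0,0,-3,0,0,0],
    [1,0,0,-3,0,0,0],
    [1,0,0,-3,0,0,0],
    [1,0,0,-2,0,0,0],
    [1,0,0,0,0,0,0]
  ]
}}

```text
clock: 30.85
ee_pos: [0.4606, -0.3128, 0.1876]
orientation: [-0.849, 3.02, -0.006]
wrist_force: [-0.6, -0.9, -0.7]
width: 0.0129
```

Call:
{"api": "send_rows", "payload": {
  "moves": [
    [1,-2.2,2.8,0,0,0,0],
    [1,-2.2,2.8,0,0,0,0],
    [1,-2.2,2.8,0,0,0,0],
    [1,-2.2,2.8,0,0,0,0],
    [1,-2.2,2.8,0,0,0,0],
    [1,-2.2,2.8,0,0,0,0],
    [1,-2.2,2.8,0,0,0,0],
    [1,-2.2,2.8,0,0,0,0],
    [1,-2.2,2.8,0,0,0,0]
  ]
}}

```text
clock: 31.75
ee_pos: [0.4963, 0.0074, 0.1833]
orientation: [0.849, -3.024, 0.0]
wrist_force: [0.6, -0.4, 0.4]
width: 0.0127
```

Call:
{"api": "send_rows", "payload": {
  "moves": [
    [1,0,0,0,0,0,6.6],
    [1,0,0,0,0,0,6.6],
    [1,0,0,0,0,0,6.6],
    [1,0,0,0,0,0,6.5],
    [1,0,0,0,0,0,0],
    [1,0,0,0,0,0,0]
  ]
}}

```text
clock: 32.35
ee_pos: [0.4965, 0.006, 0.1834]
orientation: [0.144, -3.137, 0.001]
wrist_force: [-0.6, -0.3, -1.3]
width: 0.0126
```

```bash
python3 - <<'E'
from h import *
o=st(); f,K,R,t=cam("wrist"); cv2.imwrite("pics/w11.png",f); np.savez("w11.npz",f=f,K=K,R=R,t=t); caddy(f,K,R,t); level(-174.8)
plan(tgt((.5564,.0325),5.2,-.063,-.0205,.030),-174.8)
E
```

```text
t 32.4 p [0.4965 0.006  0.1834] hd -174.73 tilt [-0.001 -0.   ] w 0.0126 F [-0.6 -0.3 -1.3]
caddy (533.6, 30.6, 160.4, 129.3, -84.7)
turn deg [-0.02 -0.04  0.05]
shift after turn 0.0
shift [ 0.1   0.06 15.36] az 0.1
```

View pics/w11.png

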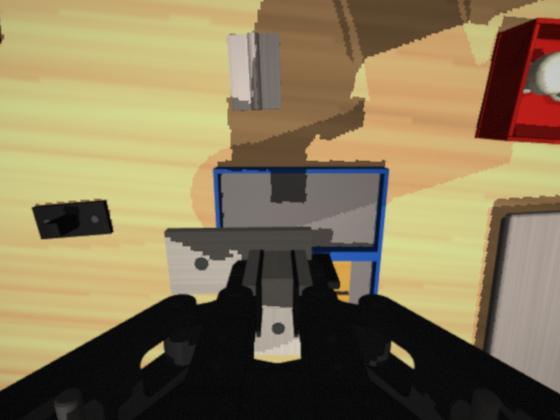

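The corner is held square, with its arms toward the caddy's -y and +x as planned.

Call:
{"api": "send_rows", "payload": {
  "moves": [
    [1,0.2,0.05,3,0,0,0],
    [1,0,0,3,0,0,0],
    [1,0,0,3,0,0,0],
    [1,0,0,2.5,0,0,0],
    [1,0,0,2,0,0,0],
    [1,0,0,1.4,0,0,0],
    [1,0,0,0.5,0,0,0],
    [1,0,0,0.1,0,0,0],
    [1,0,0,0,0,0,0]
  ]
}}

```text
clock: 33.3
ee_pos: [0.495, 0.0063, 0.0293]
orientation: [-0.142, 3.138, -0.001]
wrist_force: [0.1, -1.1, -0.6]
width: 0.0129
```

```bash
python3 - <<'E'
from h import *
st(); plan(tgt((.5564,.0325),5.2,-.063,-.0205,.030),-174.8)
E
```

```text
t 33.3 p [0.495  0.0063 0.0293] hd -174.82 tilt [ 0. -0.] w 0.0129 F [ 0.1 -1.1 -0.6]
shift [-0.05 -0.   -0.07] az -0.0
```

Call:
{"api": "send_rows", "payload": {
  "moves": [
    [0.3,0,0,0,0,0,0],
    [0.3,0,0,0,0,0,0],
    [0.3,0,0,0,0,0,0],
    [0.3,0,0,0,0,0,0],
    [0.3,0,0,-2,0,0,0],
    [0.3,0,0,-3.5,0,0,0],
    [-1,0,0,-4,0,0,0],
    [-1,0,0,-4,0,0,0],
    [-1,0,0,-3.5,0,0,0]
  ]
}}

```text
clock: 34.2
ee_pos: [0.4949, 0.0064, 0.2012]
orientation: [-0.14, 3.137, -0.0]
wrist_force: [1.4, 0.7, -0.4]
width: 0.072
```

Call:
{"api": "send_rows", "payload": {
  "moves": [
    [-1,-0.53,-3.45,0,0,0,0],
    [-1,-0.53,-3.45,0,0,0,0],
    [-1,-0.53,-3.45,0,0,0,0],
    [-1,-0.53,-3.45,0,0,0,0],
    [-1,-0.53,-3.45,0,0,0,0],
    [-1,-0.53,-3.45,0,0,0,0],
    [-1,0,0,0,0,0,-5.2],
    [-1,0,0,0,0,0,0]
  ]
}}

```text
clock: 35.0
ee_pos: [0.5446, -0.1979, 0.1984]
orientation: [0.281, -3.128, 0.0]
wrist_force: [-1.1, 0.4, 0.3]
width: 0.0855
```

```bash
python3 - <<'E'
from h import *
o=st(); f,K,R,t=cam("wrist"); cv2.imwrite("pics/w12.png",f); np.savez("w12.npz",f=f,K=K,R=R,t=t)
H=cv2.cvtColor(f,cv2.COLOR_BGR2HSV); u=proj((.5454,-.1972,.006),K,R,t)[0]
for th in (40,50,60):
    m=(H[...,2]<th); m=cv2.morphologyEx(m.astype(np.uint8),cv2.MORPH_OPEN,np.ones((3,3)))>0
    m&=disc(f,(.5454,-.1972,.006),55,K,R,t)
    try:c,a=plate(m,K,R,t); plan((*c/1000,.023),a+90)
    except Exception as e: print(e)
E
```

```text
t 35.0 p [ 0.5446 -0.1979  0.1984] hd -169.74 tilt [-0.001 -0.   ] w 0.0855 F [-1.1  0.4  0.3]
at [278 189]
plate c [ 543.  -196.9] L 68.8 W 32.1 hd -79.7
shift [ 0.14  0.07 17.56] az 179.8
at [278 189]
plate c [ 543. -197.] L 69.6 W 32.1 hd -79.7
shift [ 0.14  0.06 17.56] az 179.8
at [278 189]
plate c [ 543.4 -196.8] L 69.8 W 33.2 hd -79.9
shift [ 0.09  0.07 17.56] az -179.9
```

Call:
{"api": "send_rows", "payload": {
  "moves": [
    [-1,0.1,0.1,3,0,0,0],
    [-1,0,0,3,0,0,0],
    [-1,0,0,3,0,0,0],
    [-1,0,0,3,0,0,0],
    [-1,0,0,3,0,0,0],
    [-1,0,0,2.5,0,0,0],
    [-1,0,0,0,0,0,0],
    [1,0,0,0,0,0,0],
    [1,0,0,0,0,0,0],
    [1,0,0,0,0,0,0]
  ]
}}

```text
clock: 36.05
ee_pos: [0.5448, -0.1961, 0.0257]
orientation: [-0.282, 3.126, -0.001]
wrist_force: [-0.4, 0.2, 0.6]
width: 0.0438
```

Call:
{"api": "send_rows", "payload": {
  "moves": [
    [1,0,0,0,0,0,0],
    [1,0,0,0,0,0,0],
    [1,0,0,0,0,0,0],
    [1,0,0,-2,0,0,0],
    [1,0,0,-3,0,0,0],
    [1,0,0,-3,0,0,0],
    [1,0,0,-3,0,0,0],
    [1,0,0,-3,0,0,0],
    [1,0,0,-2,0,0,0],
    [1,0,0,0,0,0,0]
  ]
}}

```text
clock: 37.05
ee_pos: [0.5453, -0.1965, 0.1875]
orientation: [-0.282, 3.123, -0.002]
wrist_force: [-0.1, -0.4, -2.0]
width: 0.0126
```

Call:
{"api": "send_rows", "payload": {
  "moves": [
    [1,-0.15,2.95,0,0,0,0],
    [1,-0.15,2.95,0,0,0,0],
    [1,-0.15,2.95,0,0,0,0],
    [1,-0.15,2.95,0,0,0,0],
    [1,-0.15,2.95,0,0,0,0],
    [1,-0.15,2.95,0,0,0,0],
    [1,-0.15,2.95,0,0,0,0],
    [1,-0.15,2.95,0,0,0,0],
    [1,-0.15,2.95,0,0,0,5.1],
    [1,0,0,0,0,0,0]
  ]
}}

```text
clock: 38.05
ee_pos: [0.509, 0.0698, 0.1832]
orientation: [0.141, -3.138, 0.0]
wrist_force: [-0.1, -0.1, -1.5]
width: 0.0131
```

```bash
python3 - <<'E'
from h import *
o=st(); f,K,R,t=cam("wrist"); cv2.imwrite("pics/w13.png",f); np.savez("w13.npz",f=f,K=K,R=R,t=t); caddy(f,K,R,t); level(-174.8)
plan(tgt((.5564,.0325),5.2,-.044,.0375,.030),-174.8)
E
```

```text
t 38.0 p [0.509  0.0698 0.1832] hd -174.85 tilt [-0.001 -0.   ] w 0.0131 F [-0.1 -0.1 -1.5]
caddy (546.1, 31.8, 160.3, 154.3, -84.6)
turn deg [-0.03 -0.07  0.11]
shift after turn 0.0
shift [-1.000e-02 -2.800e-01  1.532e+01] az 0.1
```

View pics/w13.png

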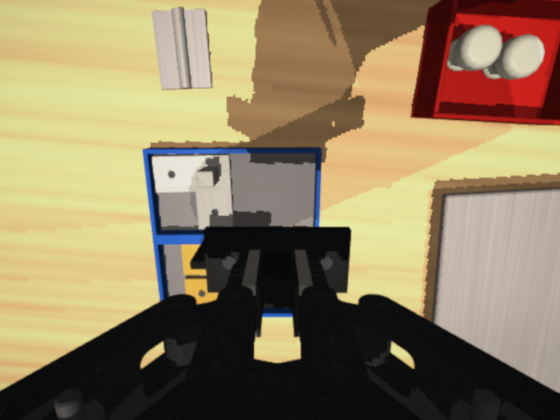

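The corner sits flat inside its bay, and the strike is held level and centred at (205..350,230). Both knobs are in the bin.

Call:
{"api": "send_rows", "payload": {
  "moves": [
    [1,0,-0.3,3,0,0,0],
    [1,0,0,3,0,0,0],
    [1,0,0,3,0,0,0],
    [1,0,0,2.5,0,0,0],
    [1,0,0,2,0,0,0],
    [1,0,0,1.4,0,0,0],
    [1,0,0,0.5,0,0,0],
    [1,0,0,0,0,0,0],
    [1,0,0,0,0,0,0]
  ]
}}

```text
clock: 39.0
ee_pos: [0.5099, 0.0639, 0.03]
orientation: [0.142, -3.138, 0.001]
wrist_force: [0.3, -0.1, -0.6]
width: 0.0128
```

Call:
{"api": "send_rows", "payload": {
  "moves": [
    [0.3,0,0,0,0,0,0],
    [0.3,0,0,0,0,0,0],
    [0.3,0,0,0,0,0,0],
    [0.3,0,0,0,0,0,0],
    [0.3,0,0,-2,0,0,0],
    [0.3,0,0,-3.5,0,0,0],
    [-1,0,0,-4,0,0,0],
    [-1,0,0,-4,0,0,0],
    [-1,-2,-1,-5,0,0,0],
    [-1,-4,-2,0,0,0,0]
  ]
}}

```text
clock: 40.0
ee_pos: [0.573, 0.042, 0.219]
orientation: [-0.147, 3.126, 0.004]
wrist_force: [0.5, 1.5, 0.8]
width: 0.0846
```

Call:
{"api": "send_rows", "payload": {
  "moves": [
    [-1,-2,0,-3,0,0,0],
    [-1,-2,0,-3,0,0,0],
    [-1,0,0,0,0,0,0]
  ]
}}

```text
clock: 40.3
ee_pos: [0.614, 0.0446, 0.2743]
orientation: [-0.142, 3.132, 0.0]
wrist_force: [0.3, 0.7, 0.3]
width: 0.0855
```

```bash
python3 - <<'E'
from h import *
o=st(); f,K,R,t=cam("wrist"); np.savez("w14.npz",f=f,K=K,R=R,t=t); caddy(f,K,R,t)
f2,K2,R2,t2=cam("scene")
u=proj(tgt((.5564,.0325),5.2,0,0,.01),K,R,t)[0].astype(int); print(u)
v=proj(tgt((.5564,.0325),5.2,0,0,.01),K2,R2,t2)[0].astype(int); np.savez("s14.npz",f=f2,K=K2,R=R2,t=t2)
a=cv2.resize(f[:280],None,fx=1.4,fy=1.4); a=a[:390,:790]
b=cv2.resize(f2[max(v[1]-35,0):v[1]+35,v[0]-133:v[0]+133],(a.shape[1],208),interpolation=cv2.INTER_CUBIC)
cv2.imwrite("pics/c14.png",np.vstack([a,b]))
E
```

```text
t 40.3 p [0.614  0.0446 0.2743] hd -174.81 tilt [0.006 0.   ] w 0.0855 F [0.3 0.7 0.3]
caddy (556.1, 32.6, 171.4, 160.6, 5.2)
[271 126]
```

View pics/c14.png

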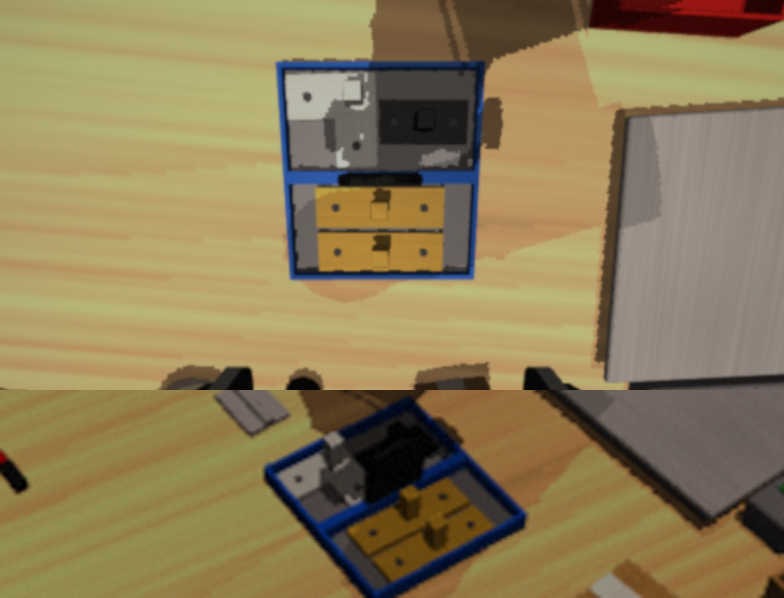

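All four plates lie flat: the corner and strike in bay_a, the two bars in bay_b. Now the platter pose for the carry.

```bash
python3 - <<'E'
from h import *
d=np.load("top0.npz"); K,R,t=d["K"],d["R"],d["t"]
p=np.array([(37,222),(203,203),(220,372),(56,392)])/2.5+(120,90)
P=ray(p,.03,K,R,t)[:,:2]; print(P.round(3),"c",P.mean(0).round(4))
d1=P[1]-P[0];d2=P[2]-P[1]; print(np.degrees(np.arctan2(d1[1],d1[0]))+90,np.degrees(np.arctan2(d2[1],d2[0]))+180,np.linalg.norm([d1,d2],axis=1))
plan((.5562,.0326,.2743),-84.8)
E
```

```text
[[0.686 0.471]
 [0.714 0.254]
 [0.49  0.223]
 [0.462 0.433]] c [0.5879 0.3454]
7.340806941623896 7.84318669815147 [0.21905256 0.2261852 ]
shift [ 5.52 -0.69 -0.39] az -90.0
```

Call:
{"api": "send_rows", "payload": {
  "moves": [
    [-1,2.75,-0.35,0,0,0,0],
    [-1,2.75,-0.35,0,0,0,0],
    [-1,0,0,0,0,0,-8],
    [-1,0,0,0,0,0,-8],
    [-1,0,0,0,0,0,-8],
    [-1,0,0,0,0,0,-8],
    [-1,0,0,0,0,0,-8],
    [-1,0,0,0,0,0,-8],
    [-1,0,0,0,0,0,-8],
    [-1,0,0,0,0,0,-8]
  ]
}}

```text
clock: 41.4
ee_pos: [0.5549, 0.0324, 0.2694]
orientation: [1.79, -2.579, -0.001]
wrist_force: [0.3, 0.7, -0.3]
width: 0.0856
```

Call:
{"api": "send_rows", "payload": {
  "moves": [
    [-1,0,0,0,0,0,-8],
    [-1,0,0,0,0,0,-8],
    [-1,0,0,0,0,0,-8],
    [-1,0,0,0,0,0,-2],
    [-1,0,0,0,0,0,0],
    [-1,0,0,0,0,0,0]
  ]
}}

```text
clock: 42.0
ee_pos: [0.5555, 0.0324, 0.2699]
orientation: [2.318, -2.119, -0.001]
wrist_force: [-0.3, -0.4, -1.0]
width: 0.0854
```

```bash
python3 - <<'E'
from h import *
o=st(); f,K,R,t=cam("wrist"); np.savez("w15.npz",f=f,K=K,R=R,t=t); caddy(f,K,R,t); level(-84.8)
plan((.5562,.0326,.061),-84.8); print(o["joints"].round(2))
E
```

```text
t 42.0 p [0.5555 0.0324 0.2699] hd -84.88 tilt [-0.001 -0.001] w 0.0854 F [-0.3 -0.4 -1. ]
caddy (556.5, 32.3, 172.2, 160.1, 5.4)
turn deg [ 0.05 -0.02 -0.07]
shift after turn 0.0
shift [-2.000e-02 -8.000e-02  2.091e+01] az -0.1
[ 0.41  0.15 -0.21  0.   -1.21 -0.32]
```

Call:
{"api": "send_rows", "payload": {
  "moves": [
    [-1,0,-0.1,3.5,0,0,0],
    [-1,0,0,3.5,0,0,0],
    [-1,0,0,3.5,0,0,0],
    [-1,0,0,3.5,0,0,0],
    [-1,0,0,3.5,0,0,0],
    [-1,0,0,2.4,0,0,0],
    [-1,0,0,1,0,0,0],
    [-1,0,0,0,0,0,0],
    [1,0,0,0,0,0,0],
    [1,0,0,0,0,0,0]
  ]
}}

```text
clock: 43.05
ee_pos: [0.5582, 0.0329, 0.0631]
orientation: [-2.318, 2.117, -0.002]
wrist_force: [-0.4, 0.1, 0.1]
width: 0.0588
```

Call:
{"api": "send_rows", "payload": {
  "moves": [
    [1,0,0,0,0,0,0],
    [1,0,0,0,0,0,0],
    [1,0,0,0,0,0,0],
    [1,0,0,0,0,0,0],
    [1,0,0,0,0,0,0],
    [1,0,0,0,0,0,0],
    [1,0,0,0,0,0,0],
    [1,0,0,-0.5,0,0,0],
    [1,0,0,-0.5,0,0,0],
    [1,0,0,0,0,0,0]
  ]
}}

```text
clock: 44.05
ee_pos: [0.5572, 0.0325, 0.0718]
orientation: [2.32, -2.119, 0.0]
wrist_force: [0.8, 0.2, -7.6]
width: 0.0069
```

```bash
python3 - <<'E'
from h import *
o=st(); f,K,R,t=cam("wrist"); caddy(f,K,R,t+0)
E
```

```text
t 44.0 p [0.5572 0.0325 0.0718] hd -84.82 tilt [ 0. -0.] w 0.0069 F [ 0.8  0.2 -7.6]
caddy (558.9, 19.1, 182.4, 134.4, 5.2)
```

Call:
{"api": "send_rows", "payload": {
  "moves": [
    [1,0,0,-0.6,0,0,0],
    [1,0,0,-1,0,0,0],
    [1,0,0,-1,0,0,0],
    [1,0,0,-1,0,0,0],
    [1,0,0,-0.4,0,0,0],
    [1,0,0,0,0,0,0],
    [1,-0.5,-0.1,0,0,0,0],
    [1,-1,-0.2,0,0,0,0],
    [1,-1.5,-0.3,0,0,0,0],
    [1,-2,-0.4,0,0,0,0]
  ]
}}

```text
clock: 45.1
ee_pos: [0.5626, 0.0843, 0.1112]
orientation: [2.319, -2.119, -0.0]
wrist_force: [0.8, -0.1, -6.3]
width: 0.007
```

Call:
{"api": "send_rows", "payload": {
  "moves": [
    [1,-2,-0.4,0,0,0,0],
    [1,-2,-0.4,0,0,0,0],
    [1,-2,-0.4,0,0,0,0],
    [1,-1.5,-0.3,0,0,0,0],
    [1,-1,-0.2,0,0,0,0],
    [1,-0.5,-0.1,0,0,0,0],
    [1,0,0,0,0,0,0]
  ]
}}

```text
clock: 45.8
ee_pos: [0.5724, 0.1749, 0.1114]
orientation: [2.32, -2.118, 0.0]
wrist_force: [0.0, 0.4, -7.0]
width: 0.0066
```

```bash
python3 - <<'E'
from h import *
o=st(); plan((.588,.345,.112),-82.5)
f,K,R,t=cam("scene"); u=proj(o["ee_pos"],K,R,t)[0].astype(int); print(u); cv2.imwrite("pics/s16.png",f)
# blade ends / caddy wall tops at expected height: fit the caddy on z=.05+.018
H=cv2.cvtColor(f,cv2.COLOR_BGR2HSV); m=(H[...,0]>100)&(H[...,0]<130)&(H[...,1]>120)&(H[...,2]>50); m[:150]=0; m[300:]=0
for c in blob(cv2.dilate(m.astype(np.uint8),np.ones((5,5))),500)[:2]: print(rect(c,.068,K,R,t),cv2.boundingRect(c))
E
```

```text
t 45.8 p [0.5724 0.1749 0.1114] hd -84.78 tilt [-0. -0.] w 0.0066 F [ 0.   0.4 -7. ]
shift [-16.8   -3.1   -0.07] az -2.3
[356 175]
(573.3, 172.6, 192.1, 181.0, 4.6) (308, 169, 94, 55)
```

Call:
{"api": "send_rows", "payload": {
  "moves": [
    [1,-0.5,-0.1,0,0,0,-0.3],
    [1,-1,-0.2,0,0,0,-0.4],
    [1,-1.7,-0.3,0,0,0,-0.4],
    [1,-2.1,-0.4,0,0,0,-0.4],
    [1,-2.1,-0.4,0,0,0,-0.4],
    [1,-2.1,-0.4,0,0,0,-0.4],
    [1,-2.1,-0.4,0,0,0,0],
    [1,-2.1,-0.3,0,0,0,0],
    [1,-1.7,-0.3,0,0,0,0],
    [1,-1,-0.2,0,0,0,0]
  ]
}}

```text
clock: 46.85
ee_pos: [0.5826, 0.343, 0.1112]
orientation: [2.363, -2.07, 0.0]
wrist_force: [0.0, -0.1, -6.0]
width: 0.0072
```

Call:
{"api": "send_rows", "payload": {
  "moves": [
    [1,-0.4,-0.1,0,0,0,0],
    [1,0,0,0,0,0,0],
    [1,0,0,0,0,0,0]
  ]
}}

```text
clock: 47.15
ee_pos: [0.5831, 0.3441, 0.1113]
orientation: [2.36, -2.072, 0.0]
wrist_force: [0.4, -0.4, -7.2]
width: 0.0071
```

```bash
python3 - <<'E'
from h import *
o=st(); plan((.588,.345,.092),-82.5)
f,K,R,t=cam("wrist"); g,*_=cam("scene"); np.savez("w17.npz",f=f,K=K,R=R,t=t)
cv2.imwrite("pics/c17.png",np.vstack([cv2.resize(f,(480,360))[:330],cv2.resize(g[80:300,250:560],(480,270))]))
E
```

```text
t 47.1 p [0.5831 0.3441 0.1113] hd -82.54 tilt [-0.001 -0.001] w 0.0071 F [ 0.4 -0.4 -7.2]
shift [-0.02 -0.5   1.93] az -0.0
```

View pics/c17.png

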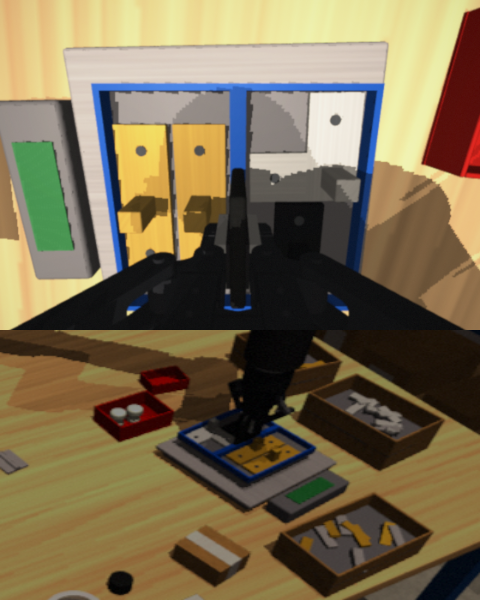

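The caddy hangs level over the platter with all its plates in place, and both knobs are in the bin. The platter's front corners are at (66,48) and (388,44) in the scaled view.

```bash
python3 - <<'E'
from h import *
d=np.load("w17.npz"); K,R,t=d["K"],d["R"],d["t"]
P=ray(np.array([(66,48),(388,43)])*7/6,.03,K,R,t)[:,:2]; e=P[0]-P[1]; L=np.linalg.norm(e); e/=L
print(P.round(4),L,np.degrees(np.arctan2(e[1],e[0])), "centre",(P.mean(0)+.11*np.array([-e[1],e[0]])).round(4))
E
```

```text
[[0.7153 0.2546]
 [0.4944 0.2224]] 0.22320368058214102 8.308350306611732 centre [0.589  0.3474]
```

Call:
{"api": "send_rows", "payload": {
  "moves": [
    [1,-0.1,-0.5,0.3,0,0,0],
    [1,0,0,0.5,0,0,0],
    [1,0,0,0.5,0,0,0],
    [1,0,0,0.3,0,0,0],
    [1,0,0,0.2,0,0,0],
    [1,0,0,0.1,0,0,0],
    [1,0,0,0,0,0,0],
    [1,0,0,0,0,0,0]
  ]
}}

```text
clock: 48.05
ee_pos: [0.5881, 0.3467, 0.0926]
orientation: [-2.362, 2.071, -0.0]
wrist_force: [-0.1, 0.9, -6.7]
width: 0.0075
```

```bash
python3 - <<'E'
from h import *
st()
E
```

```text
t 48.0 p [0.5881 0.3467 0.0926] hd -82.5 tilt [ 0. -0.] w 0.0075 F [-0.1  0.9 -6.7]
```

Call:
{"api": "send_rows", "payload": {
  "moves": [
    [1,0,0,0.1,0,0,0],
    [1,0,0,0,0,0,0],
    [1,0,0,0,0,0,0]
  ]
}}

```text
clock: 48.35
ee_pos: [0.5882, 0.3468, 0.0922]
orientation: [-2.362, 2.071, -0.001]
wrist_force: [-2.7, -0.8, -0.7]
width: 0.0071
```

```bash
python3 - <<'E'
from h import *
st()
E
```

```text
t 48.4 p [0.5882 0.3468 0.0922] hd -82.49 tilt [0.001 0.   ] w 0.0071 F [-2.7 -0.8 -0.7]
```

Call:
{"api": "send_rows", "payload": {
  "moves": [
    [0.5,0,0,0,0,0,0],
    [0.2,0,0,0,0,0,0],
    [0,0,0,0,0,0,0],
    [0,0,0,0,0,0,0],
    [0,0,0,-1,0,0,0],
    [0,0,0,-2,0,0,0],
    [0,0,0,-3,0,0,0],
    [-1,0,0,-4,0,0,0],
    [-1,0,0,-4,0,0,0],
    [-1,0,0,-4,0,0,0]
  ]
}}

```text
clock: 49.35
ee_pos: [0.5879, 0.3464, 0.2741]
orientation: [-2.362, 2.071, -0.001]
wrist_force: [0.9, 0.5, -0.7]
width: 0.0835
```

Call:
{"api": "send_rows", "payload": {
  "moves": [
    [-1,-2,0,-2,0,0,0],
    [-1,-2,0,-2,0,0,0],
    [-1,0,0,0,0,0,0]
  ]
}}

```text
clock: 49.65
ee_pos: [0.5834, 0.3886, 0.3157]
orientation: [-2.359, 2.066, -0.002]
wrist_force: [-0.4, 0.5, 0.4]
width: 0.0855
```

```bash
sed -i 's/print("caddy",rect(x,.018/print("caddy",rect(x,ZC/; s/^import numpy/ZC=.018\nimport numpy/' h.py; python3 - <<'E'
import h; h.ZC=.048
from h import *
o=st(); f,K,R,t=cam("wrist"); cv2.imwrite("pics/w18.png",f); caddy(f,K,R,t)
# plates in caddy: brass blobs on the floor of the caddy
for c in blob(brass(f),300)[:3]: print("brass",rect(c,.04,K,R,t))
H=cv2.cvtColor(f,cv2.COLOR_BGR2HSV)
g,K2,R2,t2=cam("top"); caddy(g,K2,R2,t2)
E
```

```text
t 49.6 p [0.5834 0.3886 0.3157] hd -82.42 tilt [0.005 0.004] w 0.0855 F [-0.4  0.5  0.4]
caddy (588.3, 346.7, 173.0, 160.2, 7.4)
brass (865.2, 329.4, 206.2, 147.6, -87.2)
brass (633.1, 351.2, 107.3, 72.8, -82.6)
brass (612.5, 538.7, 176.6, 45.9, 5.8)
```

```bash
python3 - <<'E'
from workcell import r
print(r.hand_in())
E
```

```text
the job is handed in; nothing more can be done
None
```

The order is packed and the loaded caddy is on the scale; I handed the job in at about 50 s on the robot's clock. The hand-in gives no verdict.

- **Knobs:** Both white knobs went into the large red returns bin. They were still there in the last picture, taken just before the caddy was set down.
- **Plates:** Four plates were present. The L-plate and strike plate lie flat in bay_a and the two bars lie flat side by side in bay_b. That was checked in pictures after packing and again just before set-down.
- **Caddy:** After release it measured (0.588, 0.347) m at 7.4°. The platter was estimated at (0.588–0.589, 0.345–0.347) m and 7.3–8.3°, so the caddy is within about 2 mm and 1°.
- **Not confirmed:** The 16-picture limit refused my last view, so the final state rests on measurements. After release the caddy's outline read 173 × 160 mm (nominal 174 × 162), and one brass patch lay where the bars should be. The corner, strike and knobs were not re-measured then.
- **Slips on the way:**
  - I gripped the second knob off-centre because a row exceeded the 50 mm limit.
  - The second bar's carry hit the joint-6 limit and tilted the tool about 4.5°, so I levelled it before placing.

I did not disturb the bystanders or the orange and yellow look-alikes, as far as the pictures showed.

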